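# Clear the broken rack pieces out of the analyser's loading lane

## Task

The analyser's loading lane is blocked by three broken pieces of tube rack. Pull the end gate on the side of the empty waste bin fully open and leave it open, leaving the other gate shut; then sweep all three pieces along the lane, under the bridge, into the bin with the hand brush, touching them with the brush only. Finally stand the brush, bristles down, back on the middle of its mat; leave the other things on the table where they are.

Things in the scene. Friction and masses are not known exactly. Their poses are not given: they have to be found in the camera images.
- deck: Loading deck: white block 202 mm deep, 490 long, 90 high, fixed, with a straight steel lane along its y axis. Origin: at table height below the lane's middle; x points across the lane, away from the robot, y along it (to the robot's left), z up. Lane floor at z = 90 mm, x -60 to +60, dropping off at its ends y = -245 and +245. Deck x -130 to +72; its open side is +x, away from the robot.
- kerb (a point): Kerb on the lane's open side, middle of its top: deck x +60 to +70, 15 mm above the lane floor, for |y| < 220. The kerb on the robot's side (x -70 to -60) is 20 mm high. A brush is put in from the open side, over this kerb and under the bridge. Axes as the deck's.
- bridge_low (a point): Fixed grey bridge beam over the whole lane. Point: middle of the lower edge of its open-side (+x) face, 150 mm above the lane floor. Beam: deck x -5 to +45, y to +-250, 65 mm high. Arms of that height lead to columns at x -80 to -110, y = +-190. So in the lane the brush's handle must lean out to +x, the tool tilted like it (about 40 degrees, pointing down and back towards the robot).
- gate_left_tab (a point): Left end gate. Point: in its black tab, 127 mm above the table; tab 30 (x) by 16 mm (y), top 18 above, underside 32 below the point. Shut: tab at deck x +77, y +235; plate 10 mm thick, 45 high closes deck x -50 to +46 at y 230 to 240. To open pull the tab to deck +x (away from the robot) 115 mm, with 2 to 3 N; it stays where left. When shut, tilt the gripper as for the brush to clear the bridge. Axes as the deck's.
- gate_right_tab (a point): Right end gate, the same at the other lane end (deck y = -235).
- gate_left (a joint): Opening of the left gate in m: 0 shut (it may start up to 0.008), 0.115 fully open (end stop), which leaves the lane's end clear.
- gate_right (a joint): Opening of the right gate in m, the same.
- bin: Waste bin: empty open-topped plastic box, 170 mm (x) by 150 mm (y), 82 high, walls and floor 4 mm, fixed. It stands against one end of the lane, its centre at deck y = +322 or -322; its rim is 8 mm below the lane floor. Origin: centre of its underside; axes as the deck's. The other end has the clean tray instead.
- tray: Clean tray: same footprint as the bin, filled with a rack of capped tubes, top 107 mm above the table, fixed, at the other end of the lane. Origin: centre of its underside.
- mat: Black rubber mat 110 x 110 mm, 4 mm thick, fixed on the table on the deck's open side: the brush's place. Origin: centre of its underside.
- brush_grip (a point): Hand brush, 220 g, on its mat. Point: on the axis of its straight wooden handle, 64.3 mm to -x and 106.6 mm above the underside of the head. The handle, 26 mm across (y) by 24, rises from the middle of the head leaning 40 degrees from vertical to the brush's -x, and goes on 35 mm past the point. Grip it across y. Axes: x along the head (from the handle side), z up as it stands.
- brush_foot (a point): Middle of the underside of the brush's head; axes as brush_grip. Head 96 mm long (x), 40 wide (36 at the bristles), 38 high, stiff (rigid) bristles down; the brush stands by itself on them.
- scrap_block_mid (a point): Scrap: white plastic U-shaped block 62 x 34 x 34 mm, about 50 g, lying in the lane. Point: its centre, 17 mm above its underside, x along its length. All three pieces start within 155 mm of the lane's middle, so the brush's head fits upright beside them at either end, with its centre about 195 mm from the lane's middle.
- scrap_bar_mid (a point): Scrap: grey plastic bar 80 x 24 x 22 mm with an 8 mm high nub at one end, about 50 g, lying in the lane. Point: its centre, 13 mm above its underside, x along its length.
- scrap_corner_mid (a point): Scrap: white plastic L-shaped corner 60 x 42 x 30 mm, about 50 g, lying in the lane. Point: its centre, 15 mm above its underside, x along its longer leg.
- jar: Bystander: jar, 52 mm across, 68 high. Origin: centre of its underside (so for the following).
- rack: Bystander: grey rack with four tubes, 100 x 40 mm, 84 high.
- carton: Bystander: cardboard box 110 x 90 x 70 mm.
- bottle: Bystander: bottle, 60 mm across, 150 high.
- beaker: Bystander: glass beaker, 70 mm across, 80 high.
- tipbox: Bystander: white box with clear lid, 120 x 85 x 60 mm.

How it is judged:
By the outcome, as a careful person would: the job done as asked, in the order asked, and still so for the second after the job is handed in, with the robot touching nothing.
It also fails if it takes over 69 s, if anything falls off the work surface, if the arm or the gripper's body presses on something with over 40 N, if the wrist force passes 120 N, or if a joint passes its speed limit or range.

## Robot

A 6-joint arm with a two-finger parallel gripper is mounted at the origin on the work surface. World frame = base frame: x ahead of the robot, y to its left, z up, the work surface at z = 0. Lengths are in mm, angles in rad, forces in N, time in s.
With the tool pointing down it reaches from about 400 to 925 mm from the base axis. Payload 12.5 kg.
Tool frame: the origin (TCP) lies between the finger pads; the fingertips stand 11 mm ahead of it and the grasp point (between the pads) lies 8 mm behind it; y points along the fingers, x is the direction in which the jaws open and shut, and the axes are right-handed (so a half turn about y gives the same grasp; the last joint's range is limited). The gripper opens to 95 mm and grips with 3 to 60 N. Pads are 20 mm wide; open, the fingers measure 119 mm over their backs; the gripper's body (75 mm by 180 mm) begins 59 mm behind the grasp point.
Start: joints at [-1.275, 0.491, 1.559, -0, 1.092, -0.106], TCP at [244.446, -575.232, 225.661] pointing down, gripper open.
Joint ranges: [-3.1, 3.1], [-0.84, 2.19], [0.05, 2.79], [-1.13, 4.28], [0.06, 2.93], [-2.69, 2.69]. Speed limits (rad/s): [2.22, 2.22, 2.79, 3.14, 3.14, 3.14].

## Interface

Orientations are given as [roll, pitch, yaw] about the fixed x, y, z axes, in that order (R = Rz(yaw) Ry(pitch) Rx(roll)).
In Python, from cell import env gives the robot as it stands.
- The arm moves only by the tool jog_arm, never from a script. Its argument "series" is a list of rows, each an object of numbers: "dx", "dy", "dz": the shift along the world's x, y, z in m; "rx", "ry", "rz": the turn, a rotation vector about the world's x, y, z in degrees; "gripper": the opening, from 0 (shut) to 1 (fully open). A call has 1 to 12 rows; each row shifts and turns the commanded pose from where the row before left it; what a row does not reach is not made up. A row lasts 1/10 s, in which the tool goes at most 50 mm and 8.59 degrees, less where a joint would pass 70% of its speed; a pose out of reach is approached as far as the arm can. A call is refused whole if a number of a shift passes 0.05 or a number of a turn 8.59, either way. A call with a gripper value outside its range is refused whole. The fingers move at their own pace and stop on an object; the grip force is fixed at half the most. Time passes only in rows, so rows that do not move let the fingers close. It gives the time, the measured TCP pose, the force and the opening at its end, in the units of the state.
- env.state(): the state, without advancing time (a new reading comes with each control period).
- env.read_camera(name): name is "side" or "top"; returns the picture (420x560x3 uint8, red, green, blue); there is no depth.
- env.camera_info(name): a dict with "camera_matrix" (3x3 intrinsics, pixels), "k1" (the pictures are not rectified: a ray, as slopes to the right and down, at radius r is drawn at 1 + k1 r^2 times it, then the intrinsics apply), "R" (3x3) and "t" (3): a world point X has camera coordinates R X + t. Camera axes: x right, y down, z forward; pixel columns grow to the right and rows downward; lengths in mm; the calibration is good to about 2 mm. A picture is of the moment at which its call begins. camera_info takes no time and is no camera call.
- env.job_done(): hands the job in, once; it reports no verdict.
The state is a dict: "t": time; "joints": joint angles; "qvel": joint speeds; "tau": joint torques, N m; "eef_pos": TCP position; "tcp_rot": TCP orientation; "ft_force": force on the tool from outside, world axes, zero at the start; "moment": the same for the moment, N m; "opening": opening from 0.0 (shut) to 1.0 (fully open).
Only numpy, scipy, OpenCV 4.12 (cv2) and the standard library are available. Lean on these libraries where they do the work, as an engineer would, in place of code of your own. Each camera call takes 0.05 s, during which the arm holds its last target.

## Working session

There is one attempt and no reset: what is moved stays moved. The work goes in short steps, Python scripts to look and compute and a tool call to move; the robot and the scene stay as the last step left them, time stands still between calls to the robot, and variables do not carry over. Pictures are saved under pics/ and viewed, and the job is handed in when it is done.

Besides the shell and the picture viewer there is one more tool, called after "Call:" as a command line: name --argument value ..., lists and objects as JSON in quotes. jog_arm: Moves the arm, as the interface text tells. Its arguments: {"type":"object","properties":{"series":{"type":"array"}},"required":["series"]}

```bash
ls; mkdir -p pics
python3 - <<'E'
from cell import env
import cv2
for n in("side","top"):
    im=env.read_camera(n); cv2.imwrite(f"pics/{n}0.png",im[:,:,::-1])
    i=env.camera_info(n); print(n,i)
print(env.state())
E
```

```text
pics
side {'camera_matrix': array([[521.68056204,   0.        , 274.66424075],
       [  0.        , 521.68056204, 215.6766198 ],
       [  0.        ,   0.        ,   1.        ]]), 'k1': 0.054025612444864944, 'R': array([[ 0.82357757, -0.56711106,  0.01024887],
       [-0.49420182, -0.72632961, -0.47771315],
       [ 0.27836047,  0.38836883, -0.87845609]]), 't': array([-503.32348384,  364.24082116, 1346.26629866])}
top {'camera_matrix': array([[386.83058156,   0.        , 277.98587164],
       [  0.        , 386.83058156, 211.38809572],
       [  0.        ,   0.        ,   1.        ]]), 'k1': -0.06814117076482008, 'R': array([[-0.0160426 , -0.99970568,  0.01819868],
       [-0.99163737,  0.01357683, -0.1283394 ],
       [ 0.12805455, -0.02010539, -0.99156331]]), 't': array([   1.87349497,  582.9059528 , 1316.13140511])}
{'t': 0.1, 'joints': array([-1.27465088e+00,  4.91464107e-01,  1.55939062e+00, -1.98675274e-05,
        1.09169597e+00, -1.05634561e-01]), 'qvel': array([ 0.00107818, -0.00209254, -0.0013585 ,  0.00152234, -0.00095687,
        0.00032134]), 'tau': array([ 3.94314935e-03, -6.13619757e+01, -2.58608097e+01,  6.93671429e-02,
        4.70005721e-02, -5.95074471e-05]), 'eef_pos': array([ 244.34727282, -575.03282269,  225.14130423]), 'tcp_rot': array([-1.57071284e+00,  9.54561227e-04, -1.16900711e+00]), 'ft_force': array([1.20144065, 0.19508196, 0.03868415]), 'moment': array([-0.01658247, -0.04345579, -0.00325707]), 'opening': 1.0018480549580246}
```

View pics/side0.png

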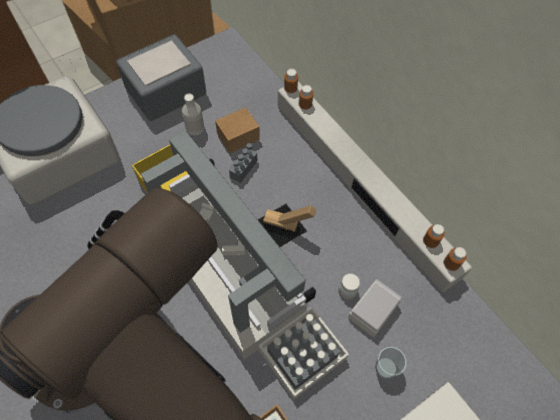

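View pics/top0.png

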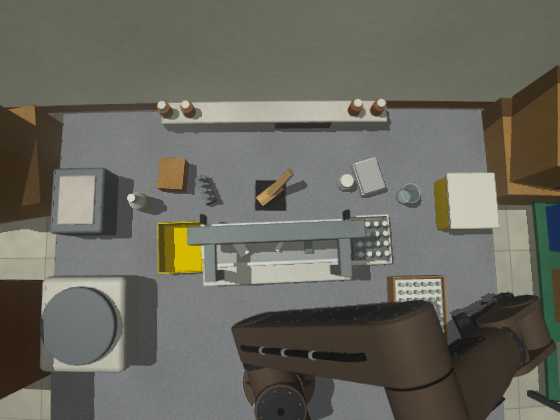

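The bin (yellow) is at the top picture's left, around (180,248), so it is at world +y. That makes the left gate the one to open. The tray is at (372,240) and the brush at (275,188). I'll zoom in next.

```bash
cat > h.py <<'E'
import numpy as np, cv2
from cell import env
from scipy.spatial.transform import Rotation as Ro
from scipy.optimize import least_squares
def proj(n,X):
    i=env.camera_info(n);K=i["camera_matrix"]
    c=np.atleast_2d(X)@i["R"].T+i["t"]; s=c[:,:2]/c[:,2:]
    s=s*(1+i["k1"]*(s**2).sum(1,keepdims=True))
    return s*[K[0,0],K[1,1]]+K[:2,2]
def back(n,px,z):
    i=env.camera_info(n);K=i["camera_matrix"]
    p=(np.array(px,float)-K[:2,2])/[K[0,0],K[1,1]]; s=p.copy()
    for _ in range(20): s=p/(1+i["k1"]*(s@s))
    d=i["R"].T@np.r_[s,1]; o=-i["R"].T@i["t"]
    return o+d*(z-o[2])/d[2]
def tri(ps,pt):
    f=lambda X:np.r_[proj("side",X)[0]-ps,proj("top",X)[0]-pt]
    r=least_squares(f,[600,0,100]); return r.x,np.abs(r.fun).max()
def crop(src,dst,x0,y0,x1,y1,s):
    im=cv2.imread(src)[y0:y1,x0:x1]; im=cv2.resize(im,None,fx=s,fy=s,interpolation=cv2.INTER_CUBIC)
    for x in range((x0+19)//20*20,x1,20):
        cv2.putText(im,str(x),((x-x0)*s,8),0,.3,(0,0,255),1); cv2.line(im,((x-x0)*s,10),((x-x0)*s,16),(0,0,255),1)
    for y in range((y0+19)//20*20,y1,20):
        cv2.putText(im,str(y),(0,(y-y0)*s),0,.3,(0,0,255),1); cv2.line(im,(18,(y-y0)*s),(24,(y-y0)*s),(0,0,255),1)
    cv2.imwrite(dst,im)
E
python3 -c "
from h import *
crop('pics/top0.png','pics/t1.png',150,160,400,300,3)
crop('pics/side0.png','pics/s1.png',130,130,330,280,4)
crop('pics/side0.png','pics/s2.png',190,230,360,400,3)"
```

```text
(no output)
```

View pics/t1.png

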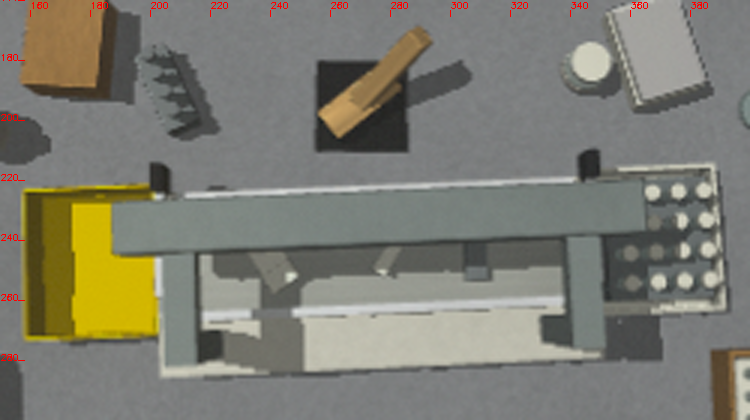

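View pics/s1.png

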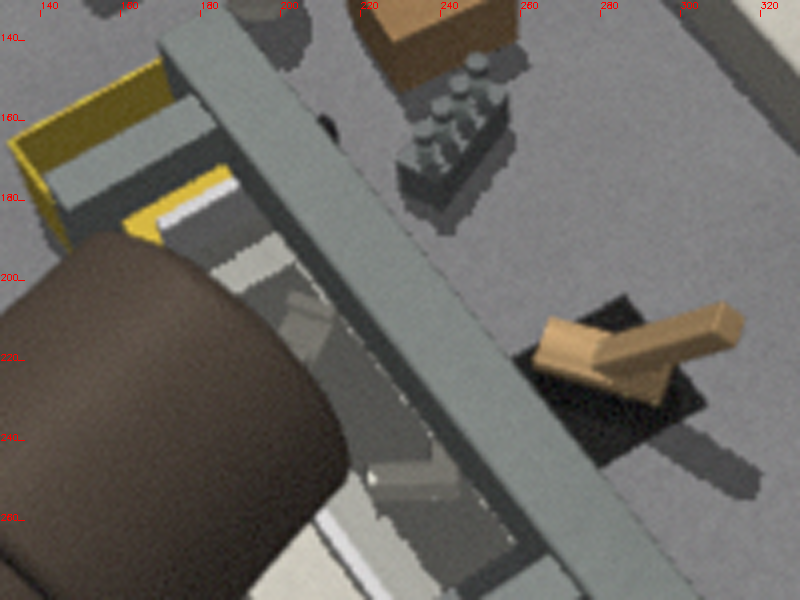

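View pics/s2.png

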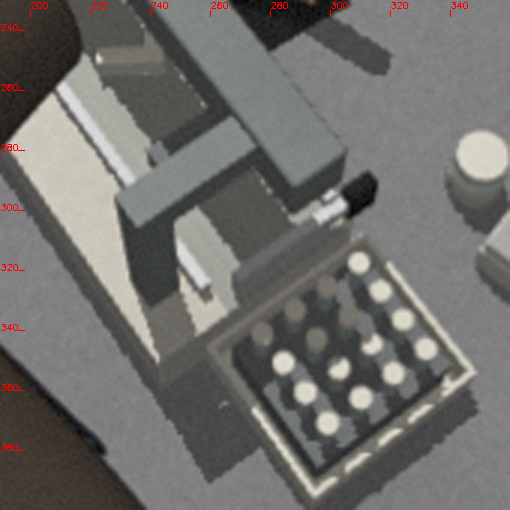

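```bash
cat > deck.py <<'E'
from h import *
def dk(p,X):
    X=np.atleast_2d(np.array(X,float)); c,s=np.cos(p[2]),np.sin(p[2])
    return np.c_[p[0]+c*X[:,0]-s*X[:,1],p[1]+s*X[:,0]+c*X[:,1],X[:,2]]
def box(x0,x1,y0,y1,z0,z1):
    v=[[x,y,z] for x in(x0,x1) for y in(y0,y1) for z in(z0,z1)]
    e=[(a,b) for a in range(8) for b in range(a) if bin(a^b).count('1')==1]
    return np.array(v,float),e
def draw(im,n,V,E,x0,y0,s,col):
    P=(proj(n,V)-[x0,y0])*s
    for a,b in E: cv2.line(im,tuple(int(round(t)) for t in P[a]),tuple(int(round(t)) for t in P[b]),col,1)
def overlay(p,src,n,dst,x0,y0,x1,y1,s,extra=[]):
    im=cv2.imread(src)[y0:y1,x0:x1]; im=cv2.resize(im,None,fx=s,fy=s,interpolation=cv2.INTER_CUBIC)
    B=[((-5,45,-250,250,240,305),(0,0,255)),((-85,85,247,397,0,82),(255,0,0)),((-130,72,-245,245,0,90),(0,255,0)),((-60,60,-245,245,90,90),(255,0,255)),((62,92,227,243,95,145),(0,255,255)),((62,92,-243,-227,95,145),(0,255,255)),((-110,-80,180,200,90,305),(255,255,0))]
    for b,c in B:
        V,E=box(*b); draw(im,n,dk(p,V),E,x0,y0,s,c)
    for V,E,c in extra: draw(im,n,V,E,x0,y0,s,c)
    cv2.imwrite(dst,im)
E
python3 - <<'E'
from deck import *
T=[((-85,397,82),(157.3,273.3)),((85,397,82),(157.3,222.7)),((45,250,305),(187.3,227.7)),((45,-250,305),(365,220))]
S=[((45,-250,305),(305,279)),((-5,250,305),(170,141)),]
S=S[:0]
f=lambda p:np.concatenate([(proj("top",dk(p,X))[0]-u) for X,u in T]+[(proj("side",dk(p,X))[0]-u) for X,u in S])
r=least_squares(f,[580,50,0]); print(r.x,r.fun.round(1))
np.save("deck.npy",r.x)
overlay(r.x,'pics/top0.png','top','pics/o1.png',150,160,400,300,3)
overlay(r.x,'pics/side0.png','side','pics/o2.png',130,120,360,400,2)
E
```

```text
[4.68803629e+02 2.52299833e+00 2.48899368e-02] [ 0.4  0.4  0.1  0.1 -0.5 -0.6  0.1  0.2]
```

View pics/o1.png

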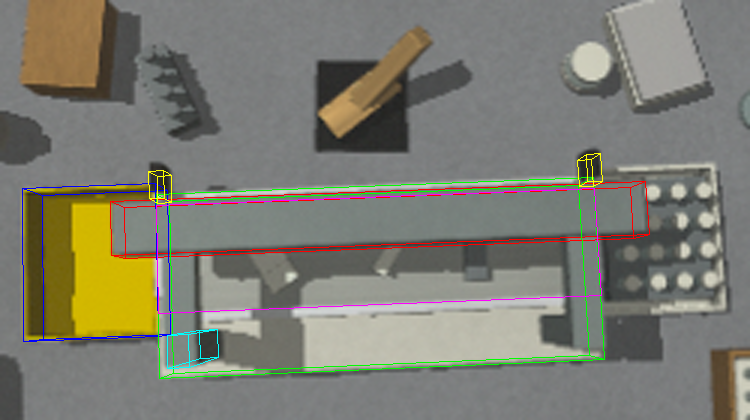

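View pics/o2.png

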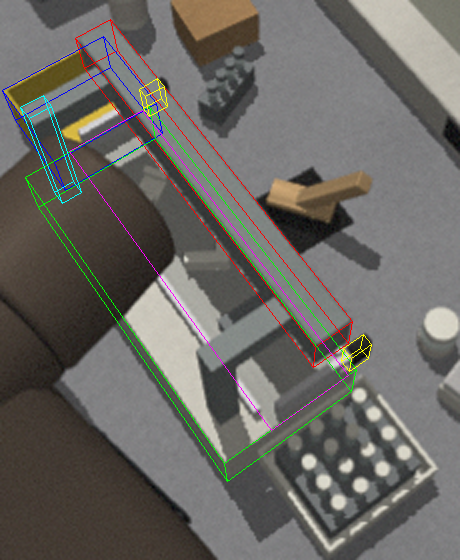

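```bash
cat > fit2.py <<'E'
from deck import *
T=[((-85,397,82),(157.3,273.3)),((85,397,82),(157.3,222.7)),((45,250,305),(187.3,227.7)),((45,-250,305),(365,220))]
S=[((45,-250,305),(304.3,280.7)),((-5,-250,305),(290,291)),((-85,397,82),(132.5,165.5)),((-130,-245,90),(243.3,353.3))]
f=lambda p:np.concatenate([(proj("top",dk(p,X))[0]-u) for X,u in T]+[(proj("side",dk(p,X))[0]-u) for X,u in S])
r=least_squares(f,[580,50,0]); print(r.x,r.fun.round(1)); np.save("deck.npy",r.x)
p=r.x
print(tri((311,210.5),(290,171.7)))
a=back("top",(256.7,198.3),42);b=back("top",(263.3,205.7),42);print(a,b,np.linalg.norm(a-b))
a2=back("side",(268,209.5),42);b2=back("side",(263.7,220.5),42);print(a2,b2,np.linalg.norm(a2-b2))
# mat corners z=4 top
for u in [(255.7,180.3),(286,180.3),(286,210.5),(255.3,210.5)]: print(back("top",u,4).round(1))
E
python3 fit2.py
```

```text
[4.69942420e+02 2.16882091e+00 2.73517274e-02] [ 0.6  0.3  0.2  0.  -0.5 -0.8  0.2 -0.4  2.5 -0.3 -1.8  2.3 -1.2 -0.4
 -0.5 -1.8]
(array([698.23957539, -45.50901627, 139.48812932]), np.float64(0.6687672801772351))
[629.50665506  67.07167749  42.        ] [603.02468587  44.26577124  42.        ] 34.948591563842854
[633.58439773  67.40583175  42.        ] [603.10648981  44.47400642  42.        ] 38.141466725170126
[701.9  71.5   4. ]
[700.5 -38.4   4. ]
[590.  -36.3   4. ]
[591.5  73.8   4. ]
```

```bash
cat > br.py <<'E'
from deck import *
def brush_model(p,z0=4):
    # p: foot x,y,yaw
    V,E=box(-48,48,-20,20,0,38)
    u=np.array([-np.sin(np.radians(40)),0,np.cos(np.radians(40))]); w=np.array([np.cos(np.radians(40)),0,np.sin(np.radians(40))])
    g=np.array([-64.3,0,106.6])
    H=np.array([g+l*u+a*np.array([0,1,0])+b*w for l in(-90,35) for a in(-13,13) for b in(-12,12)])
    V2=np.r_[V,H]; E2=E+[(a+8,b+8) for a,b in E]
    W=dk(p,V2); W[:,2]+=z0
    return W,E2
E
python3 - <<'E'
from br import *
p0=np.array([647,19,np.radians(129.5)])
e=[([-86.8,0,133.4+4],(311,210.5),(290,171.7)),([48,20,42],(263.7,220.5),(263.3,205.7)),([48,-20,42],(268,209.5),(256.7,198.3))]
f=lambda p:np.concatenate([np.r_[proj("side",dk(p,X))[0]-s,proj("top",dk(p,X))[0]-t] for X,s,t in e])
r=least_squares(f,p0);print(r.x,np.degrees(r.x[2]),r.fun.round(1)); np.save("brush.npy",r.x)
d=np.load("deck.npy"); W,E=brush_model(r.x)
overlay(d,'pics/top0.png','top','pics/o3.png',230,150,310,220,8,[(W,E,(0,255,0))])
overlay(d,'pics/side0.png','side','pics/o4.png',250,190,330,260,8,[(W,E,(0,255,0))])
E
```

```text
[646.46573709  19.9173484    2.2486088 ] 128.83579373214337 [ 1.8  0.3  0.4  0.  -0.7  0.3 -0.1  0.6 -0.9 -0.3 -0.8 -0.7]
```

View pics/o3.png

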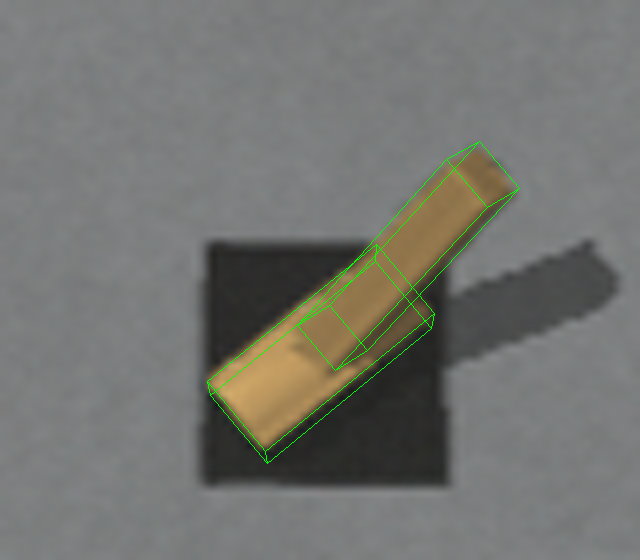

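View pics/o4.png

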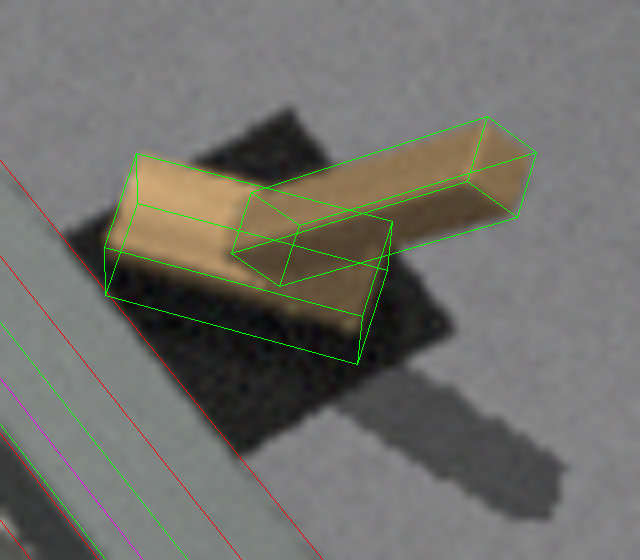

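Run:
```python
from deck import *
crop('pics/top0.png','pics/t2.png',190,205,230,240,16)
crop('pics/top0.png','pics/t3.png',335,200,375,235,16)
d=np.load("deck.npy")
def inv(X):
    c,s=np.cos(d[2]),np.sin(d[2]); v=X[:2]-d[:2]; return np.array([c*v[0]+s*v[1],-s*v[0]+c*v[1]]).round(1)
for n,u,z in [("rack",(207,190),60),("carton",(172,173),70),("jar",(346,181),68),("tipbox",(369,177),60),("bottle",(137,200),120),("beaker",(408,194),60)]: 
    X=back("top",u,z); print(n,X.round(0),inv(X))
```

```text
rack [658. 238.  60.] [194.4 230.9]
carton [718. 359.  70.] [257.4 349.6]
jar [ 682. -244.   68.] [ 205.4 -252.2]
tipbox [ 697. -328.   60.] [ 218.3 -336.2]
bottle [617. 460. 120.] [159.1 454. ]
beaker [ 635. -464.   60.] [ 152.5 -470.3]
```

View pics/t2.png

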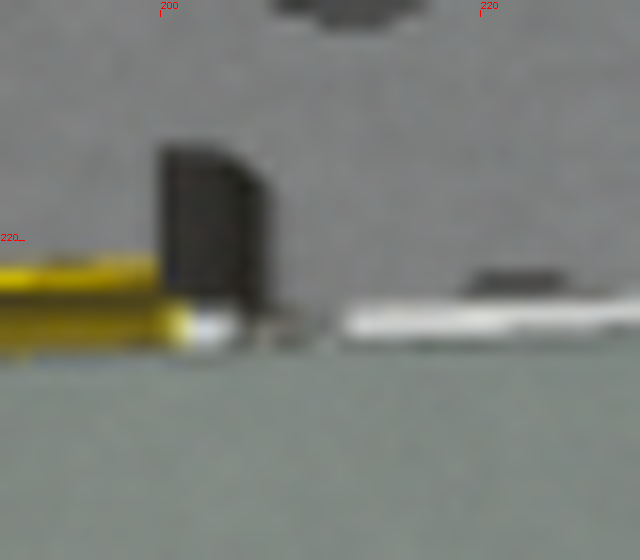

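View pics/t3.png

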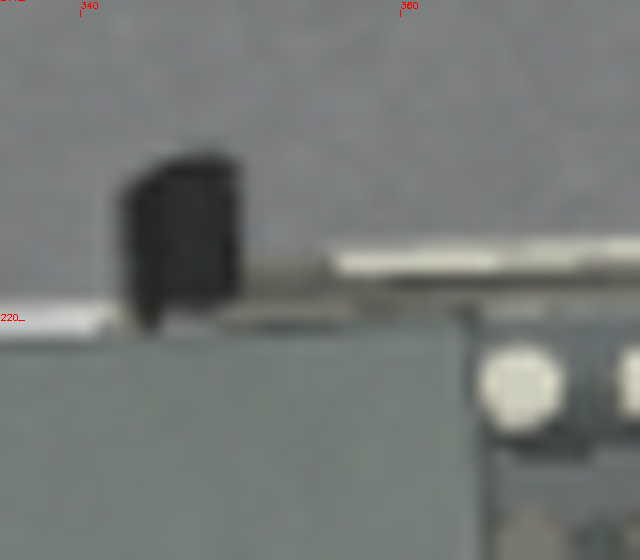

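```bash
cat > tgt.py <<'E'
from deck import *
d=np.load("deck.npy")
D2=lambda x,y,z: dk(d,(x,y,z))[0]
def toolR(lean,tilt=40):
    # lean: yaw of the handle lean dir (world rad); tool points down and opposite to lean
    t=np.radians(tilt); h=np.array([np.cos(lean),np.sin(lean),0])
    y=-np.sin(t)*h-np.cos(t)*np.array([0,0,1]); x=np.array([-np.sin(lean),np.cos(lean),0])
    return np.c_[x,y,np.cross(x,y)]
def curR(): return Ro.from_euler('xyz',env.state()["tcp_rot"]).as_matrix()
def delta(P,R,n=1):
    s=env.state(); dp=(P-s["eef_pos"])/1000
    dr=np.degrees(Ro.from_matrix(R@curR().T).as_rotvec())
    print("t",round(s["t"],2),"pos",s["eef_pos"].round(1),"target",P.round(1),"dp",dp.round(4),"dr",dr.round(2),"|dr|",round(np.linalg.norm(dr),1)); print(" /n",n,(dp/n).round(4),(dr/n).round(2),"F",s["ft_force"].round(1),"open",round(s["opening"],3))
def tcp_of_grasp(G,R,back=8): return G+back*R[:,1]
E
python3 - <<'E'
from tgt import *
X=back("top",(201.7,214.2),145); v=Ro.from_euler('z',-d[2]).apply(X-np.r_[d[:2],0]); print("Ltab far edge",v)
X=back("top",(348,209.8),145); v=Ro.from_euler('z',-d[2]).apply(X-np.r_[d[:2],0]); print("Rtab far edge",v)
R=toolR(d[2]); G=D2(84,235,130); P=tcp_of_grasp(G,R)
print(d, P)
delta(P-R[:,1]*120,R,20)
E
```

```text
Ltab far edge [ 99.78447425 235.8582346  145.        ]
Rtab far edge [  94.70279493 -236.34103479  145.        ]
[4.69942420e+02 2.16882091e+00 2.73517274e-02] [542.34376913 239.23754801 123.87164446]
t 0.1 pos [ 244.3 -575.   225.1] target [619.4 241.3 215.8] dp [ 0.3751  0.8164 -0.0093] dr [ 54.26  11.75 149.88] |dr| 159.8
 /n 20 [ 0.0188  0.0408 -0.0005] [2.71 0.59 7.49] F [1.2 0.2 0. ] open 1.002
```

Call:
jog_arm --series '[{"dz": 0.04, "dx": 0.02, "dy": 0.01, "rz": 8.3, "gripper": 0.6}, {"dz": 0.03, "dx": 0.03, "dy": 0.02, "rz": 8.3}, {"dz": 0.03, "dx": 0.035, "dy": 0.025, "rz": 8.3}, {"dz": 0.03, "dx": 0.035, "dy": 0.03, "rz": 8.3}, {"dz": 0.02, "dx": 0.035, "dy": 0.03, "rz": 8.3}, {"dz": 0.02, "dx": 0.035, "dy": 0.03, "rz": 8.3}, {"dz": 0.01, "dx": 0.035, "dy": 0.03, "rz": 8.3}, {"dx": 0.035, "dy": 0.03, "rz": 8.3}, {"dx": 0.035, "dy": 0.035, "rz": 8.3}, {"dx": 0.03, "dy": 0.035, "rz": 8.3}, {"dx": 0.02, "dy": 0.04, "rz": 8.3}, {"dx": 0.01, "dy": 0.045, "rz": 8.3}]'

```text
$.series[0]: bad value
```

Run:
```python
from tgt import *
R=toolR(d[2]); G=D2(85,235.5,130); P=tcp_of_grasp(G,R)
delta(P-R[:,1]*120,toolR(d[2],0),11); delta(P-R[:,1]*120,R); print(env.state()["joints"])
```

```text
t 0.1 pos [ 244.3 -575.   225.1] target [620.4 241.9 215.8] dp [ 0.3761  0.8169 -0.0093] dr [ 1.0000e-02 -8.0000e-02  1.5855e+02] |dr| 158.5
 /n 11 [ 0.0342  0.0743 -0.0008] [ 0.000e+00 -1.000e-02  1.441e+01] F [1.2 0.2 0. ] open 1.002
t 0.1 pos [ 244.3 -575.   225.1] target [620.4 241.9 215.8] dp [ 0.3761  0.8169 -0.0093] dr [ 54.26  11.75 149.88] |dr| 159.8
 /n 1 [ 0.3761  0.8169 -0.0093] [ 54.26  11.75 149.88] F [1.2 0.2 0. ] open 1.002
[-1.27465088e+00  4.91464107e-01  1.55939062e+00 -1.98675274e-05
  1.09169597e+00 -1.05634561e-01]
```

Call:
jog_arm --series '[{"dx": 0.02, "dy": 0.01, "dz": 0.04, "rx": 0, "ry": 0, "rz": 8.3, "gripper": 0.6}]'

```text
t: 0.2
eef_pos: [262.6, -564.4, 261.2]
tcp_rot: [-1.569, 0.009, -1.026]
ft_force: [1.2, -0.6, 0.7]
opening: 0.963
```

All seven keys are required.

Call:
jog_arm --series '[{"dx": 0.03, "dy": 0.02, "dz": 0.03, "rx": 0, "ry": 0, "rz": 8.3, "gripper": 0.6}, {"dx": 0.035, "dy": 0.025, "dz": 0.03, "rx": 0, "ry": 0, "rz": 8.3, "gripper": 0.6}, {"dx": 0.035, "dy": 0.03, "dz": 0.03, "rx": 0, "ry": 0, "rz": 8.3, "gripper": 0.6}, {"dx": 0.035, "dy": 0.03, "dz": 0.02, "rx": 0, "ry": 0, "rz": 8.3, "gripper": 0.6}, {"dx": 0.035, "dy": 0.03, "dz": 0.02, "rx": 0, "ry": 0, "rz": 8.3, "gripper": 0.6}, {"dx": 0.035, "dy": 0.03, "dz": 0.01, "rx": 0, "ry": 0, "rz": 8.3, "gripper": 0.6}, {"dx": 0.035, "dy": 0.03, "dz": 0, "rx": 0, "ry": 0, "rz": 8.3, "gripper": 0.6}, {"dx": 0.035, "dy": 0.035, "dz": 0, "rx": 0, "ry": 0, "rz": 8.3, "gripper": 0.6}, {"dx": 0.03, "dy": 0.035, "dz": 0, "rx": 0, "ry": 0, "rz": 8.3, "gripper": 0.6}, {"dx": 0.02, "dy": 0.04, "dz": 0, "rx": 0, "ry": 0, "rz": 8.3, "gripper": 0.6}, {"dx": 0.01, "dy": 0.045, "dz": 0, "rx": 0, "ry": 0, "rz": 8.3, "gripper": 0.6}]'

```text
t: 1.3
eef_pos: [595.5, -217.9, 400.1]
tcp_rot: [-1.569, 0.001, 0.575]
ft_force: [0.8, -0.2, 0.3]
opening: 0.598
```

Run:
```python
from tgt import *
R=toolR(d[2]); G=D2(85,235.5,130); P=tcp_of_grasp(G,R)
delta(P-R[:,1]*120,toolR(d[2],0),8); delta(P-R[:,1]*120,R,10); print(env.state()["joints"])
```

```text
t 1.3 pos [ 595.5 -217.9  400.1] target [620.4 241.9 215.8] dp [ 0.0249  0.4598 -0.1843] dr [-0.   -0.09 58.6 ] |dr| 58.6
 /n 8 [ 0.0031  0.0575 -0.023 ] [-0.   -0.01  7.32] F [ 0.8 -0.2  0.3] open 0.598
t 1.3 pos [ 595.5 -217.9  400.1] target [620.4 241.9 215.8] dp [ 0.0249  0.4598 -0.1843] dr [19.42 36.85 56.11] |dr| 69.9
 /n 10 [ 0.0025  0.046  -0.0184] [1.94 3.69 5.61] F [ 0.8 -0.2  0.3] open 0.598
[-4.54948367e-01  3.93842051e-01  1.26143372e+00  1.32924423e-04
  1.48780897e+00 -1.03040207e+00]
```

Call:
jog_arm --series '[{"dx": 0.005, "dy": 0.046, "dz": 0, "rx": 1.94, "ry": 3.69, "rz": 5.61, "gripper": 0.6}, {"dx": 0.005, "dy": 0.046, "dz": 0, "rx": 1.94, "ry": 3.69, "rz": 5.61, "gripper": 0.6}, {"dx": 0.005, "dy": 0.046, "dz": -0.01, "rx": 1.94, "ry": 3.69, "rz": 5.61, "gripper": 0.6}, {"dx": 0.005, "dy": 0.046, "dz": -0.02, "rx": 1.94, "ry": 3.69, "rz": 5.61, "gripper": 0.6}, {"dx": 0.005, "dy": 0.046, "dz": -0.02, "rx": 1.94, "ry": 3.69, "rz": 5.61, "gripper": 0.6}, {"dx": 0, "dy": 0.046, "dz": -0.02, "rx": 1.94, "ry": 3.69, "rz": 5.61, "gripper": 0.6}, {"dx": 0, "dy": 0.046, "dz": -0.02, "rx": 1.94, "ry": 3.69, "rz": 5.61, "gripper": 0.6}, {"dx": 0, "dy": 0.046, "dz": -0.02, "rx": 1.94, "ry": 3.69, "rz": 5.61, "gripper": 0.6}, {"dx": 0, "dy": 0.046, "dz": -0.02, "rx": 1.94, "ry": 3.69, "rz": 5.61, "gripper": 0.6}, {"dx": 0, "dy": 0.046, "dz": -0.02, "rx": 1.94, "ry": 3.69, "rz": 5.61, "gripper": 0.6}]'

```text
t: 2.3
eef_pos: [619.0, 240.7, 250.9]
tcp_rot: [-0.87, 0.003, 1.597]
ft_force: [0.6, -0.4, 1.0]
opening: 0.6
```

Run:
```python
from tgt import *
R=toolR(d[2]); G=D2(85,235.5,130); P=tcp_of_grasp(G,R)
delta(P-R[:,1]*60,R,2);delta(P,R,6); print(env.state()["joints"])
for n in("side","top"):
    cv2.imwrite(f"pics/{n}1.png",env.read_camera(n)[:,:,::-1])
crop('pics/top1.png','pics/t4.png',150,150,290,290,4)
crop('pics/side1.png','pics/s4.png',110,90,310,240,4)
```

```text
t 2.3 pos [619.  240.7 250.9] target [581.9 240.8 169.8] dp [-0.0371  0.0001 -0.0811] dr [ 0.16 -0.13  0.08] |dr| 0.2
 /n 2 [-0.0185  0.0001 -0.0405] [ 0.08 -0.06  0.04] F [ 0.6 -0.4  1. ] open 0.6
t 2.3 pos [619.  240.7 250.9] target [543.3 239.8 123.9] dp [-0.0756 -0.0009 -0.127 ] dr [ 0.16 -0.13  0.08] |dr| 0.2
 /n 6 [-0.0126 -0.0002 -0.0212] [ 0.03 -0.02  0.01] F [ 0.6 -0.4  1. ] open 0.6
[ 0.22245333  0.83153489  0.98475824  0.13744935  2.01279004 -1.35889454]
```

View pics/t4.png

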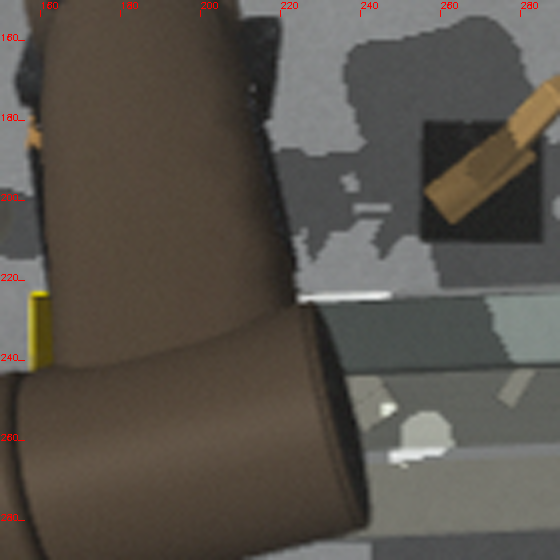

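View pics/s4.png

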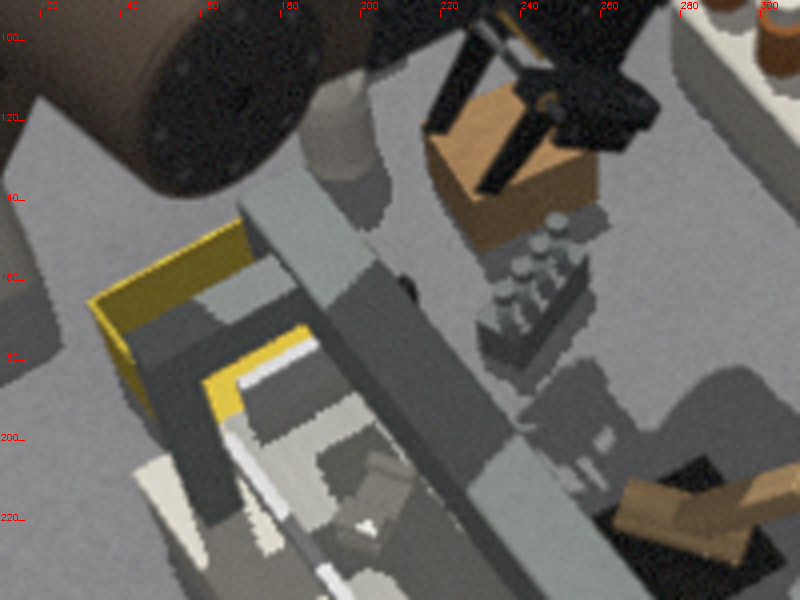

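Call:
jog_arm --series '[{"dx": -0.012, "dy": 0, "dz": -0.04, "rx": 0.1, "ry": -0.1, "rz": 0, "gripper": 0.6}, {"dx": -0.025, "dy": 0, "dz": -0.041, "rx": 0, "ry": 0, "rz": 0, "gripper": 0.6}, {"dx": -0.013, "dy": 0, "dz": -0.015, "rx": 0, "ry": 0, "rz": 0, "gripper": 0.6}, {"dx": -0.013, "dy": 0, "dz": -0.015, "rx": 0, "ry": 0, "rz": 0, "gripper": 0.6}, {"dx": -0.013, "dy": -0.001, "dz": -0.016, "rx": 0, "ry": 0, "rz": 0, "gripper": 0.6}, {"dx": 0, "dy": 0, "dz": 0, "rx": 0, "ry": 0, "rz": 0, "gripper": 0.6}]'

```text
t: 3.0
eef_pos: [541.6, 237.6, 123.7]
tcp_rot: [-0.872, 0.003, 1.593]
ft_force: [0.3, 1.1, -0.5]
opening: 0.602
```

Run:
```python
from tgt import *
R=toolR(d[2]); G=D2(85,235.5,130); P=tcp_of_grasp(G,R)
delta(P,R)
for n in("side",):
    cv2.imwrite(f"pics/{n}2.png",env.read_camera(n)[:,:,::-1])
crop('pics/side2.png','pics/s5.png',130,90,290,210,5)
```

```text
t 3.0 pos [541.6 237.6 123.7] target [543.3 239.8 123.9] dp [0.0017 0.0022 0.0002] dr [ 0.19 -0.05  0.3 ] |dr| 0.4
 /n 1 [0.0017 0.0022 0.0002] [ 0.19 -0.05  0.3 ] F [ 0.3  1.1 -0.5] open 0.602
```

View pics/s5.png

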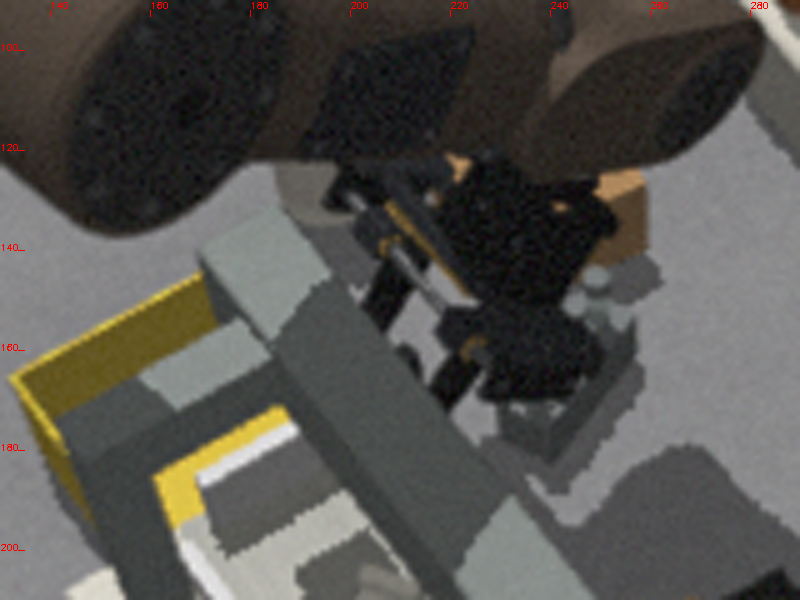

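The black tab at (211,161) lies between the two fingers at (206,150) and (219,167). I'll close on it.

Call:
jog_arm --series '[{"dx": 0.002, "dy": 0.002, "dz": 0, "rx": 0, "ry": 0, "rz": 0, "gripper": 0.0}, {"dx": 0, "dy": 0, "dz": 0, "rx": 0, "ry": 0, "rz": 0, "gripper": 0.0}, {"dx": 0, "dy": 0, "dz": 0, "rx": 0, "ry": 0, "rz": 0, "gripper": 0.0}, {"dx": 0, "dy": 0, "dz": 0, "rx": 0, "ry": 0, "rz": 0, "gripper": 0.0}, {"dx": 0, "dy": 0, "dz": 0, "rx": 0, "ry": 0, "rz": 0, "gripper": 0.0}]'

```text
t: 3.55
eef_pos: [545.3, 240.1, 125.1]
tcp_rot: [-0.875, 0.002, 1.593]
ft_force: [-0.6, -0.5, -0.7]
opening: 0.238
```

Call:
jog_arm --series '[{"dx": 0, "dy": 0, "dz": 0, "rx": 0, "ry": 0, "rz": 0, "gripper": 0.0}, {"dx": 0, "dy": 0, "dz": 0, "rx": 0, "ry": 0, "rz": 0, "gripper": 0.0}, {"dx": 0, "dy": 0, "dz": 0, "rx": 0, "ry": 0, "rz": 0, "gripper": 0.0}]'

```text
t: 3.85
eef_pos: [545.3, 240.1, 125.0]
tcp_rot: [-0.875, 0.002, 1.593]
ft_force: [1.3, 0.8, 1.9]
opening: 0.171
```

Call:
jog_arm --series '[{"dx": 0.015, "dy": 0.0004, "dz": 0, "rx": 0, "ry": 0, "rz": 0, "gripper": 0.0}, {"dx": 0.02, "dy": 0.0005, "dz": 0, "rx": 0, "ry": 0, "rz": 0, "gripper": 0.0}, {"dx": 0.02, "dy": 0.0005, "dz": 0, "rx": 0, "ry": 0, "rz": 0, "gripper": 0.0}, {"dx": 0.02, "dy": 0.0005, "dz": 0, "rx": 0, "ry": 0, "rz": 0, "gripper": 0.0}, {"dx": 0.02, "dy": 0.0005, "dz": 0, "rx": 0, "ry": 0, "rz": 0, "gripper": 0.0}, {"dx": 0.005, "dy": 0, "dz": 0, "rx": 0, "ry": 0, "rz": 0, "gripper": 0.0}, {"dx": 0.003, "dy": 0, "dz": 0, "rx": 0, "ry": 0, "rz": 0, "gripper": 0.0}]'

```text
t: 4.55
eef_pos: [648.1, 242.8, 125.1]
tcp_rot: [-0.875, 0.002, 1.593]
ft_force: [-1.5, 2.8, 2.4]
opening: 0.166
```

Call:
jog_arm --series '[{"dx": 0.003, "dy": 0, "dz": 0, "rx": 0, "ry": 0, "rz": 0, "gripper": 0.0}]'

```text
t: 4.65
eef_pos: [650.9, 242.9, 125.1]
tcp_rot: [-0.875, 0.002, 1.593]
ft_force: [-1.5, 2.7, 2.0]
opening: 0.167
```

Call:
jog_arm --series '[{"dx": 0.002, "dy": 0, "dz": 0, "rx": 0, "ry": 0, "rz": 0, "gripper": 0.0}]'

```text
t: 4.75
eef_pos: [652.5, 242.9, 125.0]
tcp_rot: [-0.874, 0.002, 1.594]
ft_force: [-18.3, 1.7, -1.3]
opening: 0.165
```

The end stop is reached: the force rose to -18 N after 107 mm. Now release and retreat.

Call:
jog_arm --series '[{"dx": 0, "dy": 0, "dz": 0, "rx": 0, "ry": 0, "rz": 0, "gripper": 0.55}, {"dx": 0, "dy": 0, "dz": 0, "rx": 0, "ry": 0, "rz": 0, "gripper": 0.55}, {"dx": 0, "dy": 0, "dz": 0, "rx": 0, "ry": 0, "rz": 0, "gripper": 0.55}, {"dx": 0.016, "dy": 0, "dz": 0.02, "rx": 0, "ry": 0, "rz": 0, "gripper": 0.55}, {"dx": 0.02, "dy": 0, "dz": 0.024, "rx": 0, "ry": 0, "rz": 0, "gripper": 0.55}, {"dx": 0.01, "dy": 0, "dz": 0.045, "rx": 0, "ry": 0, "rz": 0, "gripper": 0.55}]'

```text
t: 5.35
eef_pos: [699.5, 241.9, 212.0]
tcp_rot: [-0.871, 0.004, 1.592]
ft_force: [1.1, 0.1, -0.5]
opening: 0.546
```

Run:
```python
from tgt import *
b=np.load("brush.npy"); print(b)
lean=b[2]+np.pi-2*np.pi
R=toolR(lean)
def foot2grip(foot,lean): return foot+np.array([64.3*np.cos(lean),64.3*np.sin(lean),106.6])
G=foot2grip(np.r_[b[:2],4],lean); P=tcp_of_grasp(G,R); print("grip",G,P)
delta(P-R[:,1]*100+[0,0,0],R,8); print(env.state()["joints"])
for n in("side","top"):
    cv2.imwrite(f"pics/{n}3.png",env.read_camera(n)[:,:,::-1])
crop('pics/side3.png','pics/s6.png',110,90,310,240,4)
```

```text
[646.46573709  19.9173484    2.2486088 ]
grip [686.78765983 -30.16890267 110.6       ] [683.56297151 -26.16332611 104.47164446]
t 5.35 pos [699.5 241.9 212. ] target [723.9 -76.2 181.1] dp [ 0.0244 -0.3181 -0.0309] dr [  0.14  -0.2  -52.41] |dr| 52.4
 /n 8 [ 0.003  -0.0398 -0.0039] [ 0.02 -0.02 -6.55] F [ 1.1  0.1 -0.5] open 0.546
[ 0.20345057  1.01188839  0.68982047  0.13446087  2.12811281 -1.35746964]
```

View pics/s6.png

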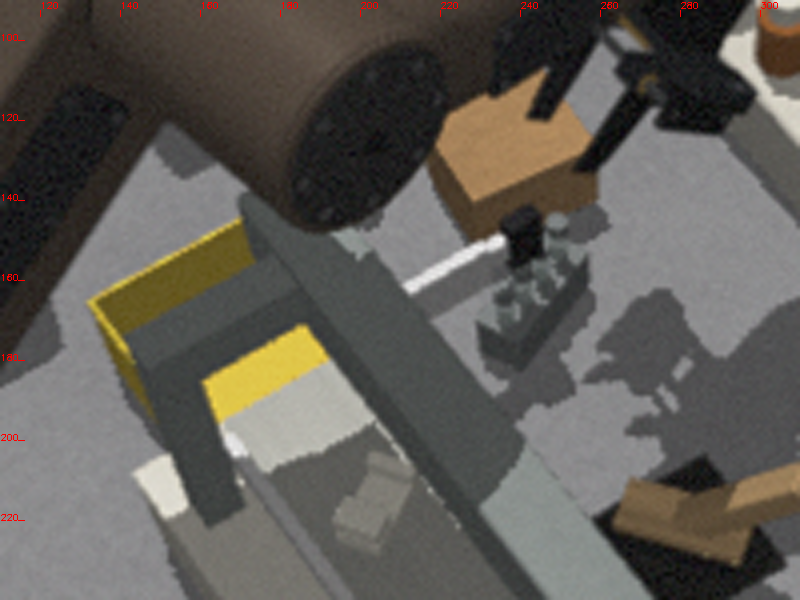

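The left gate is open, with its plate clear of the lane and the tab at about (240,148). The rack is untouched. Now to the brush.

Call:
jog_arm --series '[{"dx": 0.003, "dy": -0.04, "dz": 0, "rx": 0, "ry": 0, "rz": -6.5, "gripper": 0.6}, {"dx": 0.003, "dy": -0.04, "dz": 0, "rx": 0, "ry": 0, "rz": -6.5, "gripper": 0.6}, {"dx": 0.003, "dy": -0.04, "dz": 0, "rx": 0, "ry": 0, "rz": -6.6, "gripper": 0.6}, {"dx": 0.003, "dy": -0.04, "dz": 0, "rx": 0, "ry": 0, "rz": -6.6, "gripper": 0.6}, {"dx": 0.003, "dy": -0.04, "dz": 0, "rx": 0, "ry": 0, "rz": -6.6, "gripper": 0.6}, {"dx": 0.003, "dy": -0.04, "dz": 0, "rx": 0, "ry": 0, "rz": -6.6, "gripper": 0.6}, {"dx": 0.003, "dy": -0.04, "dz": -0.01, "rx": 0, "ry": 0, "rz": -6.6, "gripper": 0.6}, {"dx": 0.003, "dy": -0.038, "dz": -0.02, "rx": 0, "ry": 0, "rz": -6.5, "gripper": 0.6}]'

```text
t: 6.25
eef_pos: [723.5, -77.8, 185.1]
tcp_rot: [-0.878, 0.001, 0.671]
ft_force: [-0.3, -0.0, -0.4]
opening: 0.601
```

```bash
cat >> tgt.py <<'E'
def foot2tcp(foot,lean,off=0):
    R=toolR(lean); G=np.array(foot)+np.array([64.3*np.cos(lean),64.3*np.sin(lean),106.6]); return tcp_of_grasp(G,R)+off*R[:,1],R
E
python3 - <<'E'
from tgt import *
b=np.load("brush.npy"); P,R=foot2tcp(np.r_[b[:2],4],b[2]-np.pi)
print(R[:,1])
delta(P-R[:,1]*100,R); delta(P,R,5); print(env.state()["joints"])
for n in("side","top"):
    cv2.imwrite(f"pics/{n}4.png",env.read_camera(n)[:,:,::-1])
crop('pics/side4.png','pics/s7.png',210,130,390,265,4)
crop('pics/top4.png','pics/t7.png',200,130,340,235,5)
E
```

```text
[-0.40308604  0.50069707 -0.76604444]
t 6.25 pos [723.5 -77.8 185.1] target [723.9 -76.2 181.1] dp [ 0.0004  0.0015 -0.004 ] dr [0.27 0.16 0.38] |dr| 0.5
 /n 1 [ 0.0004  0.0015 -0.004 ] [0.27 0.16 0.38] F [-0.3 -0.  -0.4] open 0.601
t 6.25 pos [723.5 -77.8 185.1] target [683.6 -26.2 104.5] dp [-0.0399  0.0516 -0.0806] dr [0.27 0.16 0.38] |dr| 0.5
 /n 5 [-0.008   0.0103 -0.0161] [0.05 0.03 0.08] F [-0.3 -0.  -0.4] open 0.601
[-0.32382686  0.92949985  0.93943431  0.37085504  1.86104951 -0.99623192]
```

View pics/s7.png

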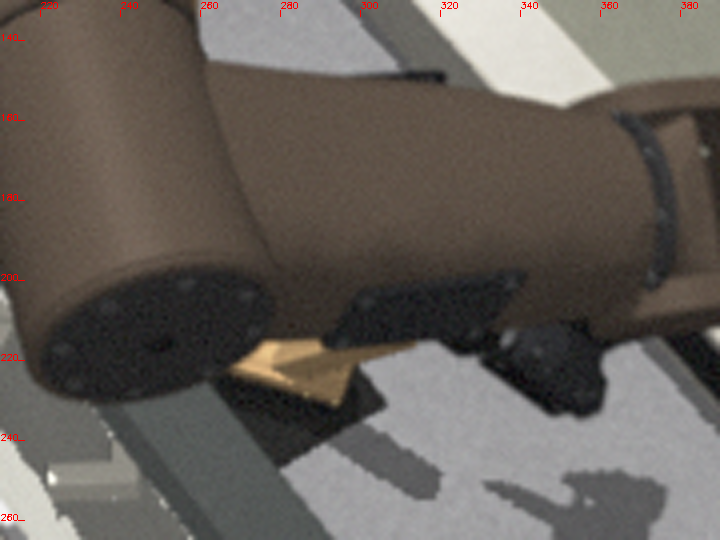

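View pics/t7.png

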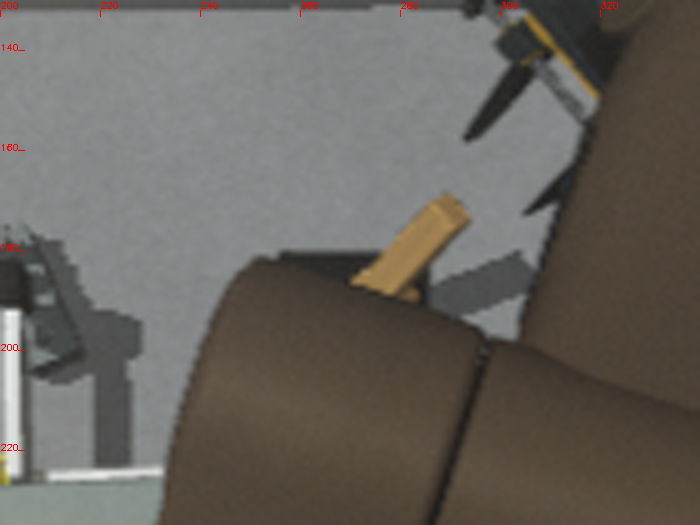

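The fingers, tips at (294,157) and (305,172), are aligned with the handle end at (290,170). I'll advance along the tool axis.

Call:
jog_arm --series '[{"dx": -0.008, "dy": 0.0105, "dz": -0.0175, "rx": 0.27, "ry": 0.16, "rz": 0.38, "gripper": 0.6}, {"dx": -0.008, "dy": 0.0105, "dz": -0.0165, "rx": 0, "ry": 0, "rz": 0, "gripper": 0.6}, {"dx": -0.008, "dy": 0.0105, "dz": -0.0155, "rx": 0, "ry": 0, "rz": 0, "gripper": 0.6}, {"dx": -0.008, "dy": 0.01, "dz": -0.0155, "rx": 0, "ry": 0, "rz": 0, "gripper": 0.6}, {"dx": -0.008, "dy": 0.01, "dz": -0.0155, "rx": 0, "ry": 0, "rz": 0, "gripper": 0.6}, {"dx": 0, "dy": 0, "dz": 0, "rx": 0, "ry": 0, "rz": 0, "gripper": 0.6}]'

```text
t: 6.95
eef_pos: [681.8, -22.3, 101.9]
tcp_rot: [-0.867, 0.004, 0.686]
ft_force: [0.3, -0.9, -0.2]
opening: 0.601
```

Run:
```python
from tgt import *
b=np.load("brush.npy"); P,R=foot2tcp(np.r_[b[:2],4],b[2]-np.pi)
delta(P,R)
for n in("side","top"):
    cv2.imwrite(f"pics/{n}5.png",env.read_camera(n)[:,:,::-1])
crop('pics/side5.png','pics/s8.png',230,170,350,260,6)
crop('pics/top5.png','pics/t8.png',230,130,350,220,6)
```

```text
t 6.95 pos [681.8 -22.3 101.9] target [683.6 -26.2 104.5] dp [ 0.0018 -0.0039  0.0025] dr [-0.12 -0.37 -0.44] |dr| 0.6
 /n 1 [ 0.0018 -0.0039  0.0025] [-0.12 -0.37 -0.44] F [ 0.3 -0.9 -0.2] open 0.601
```

View pics/t8.png

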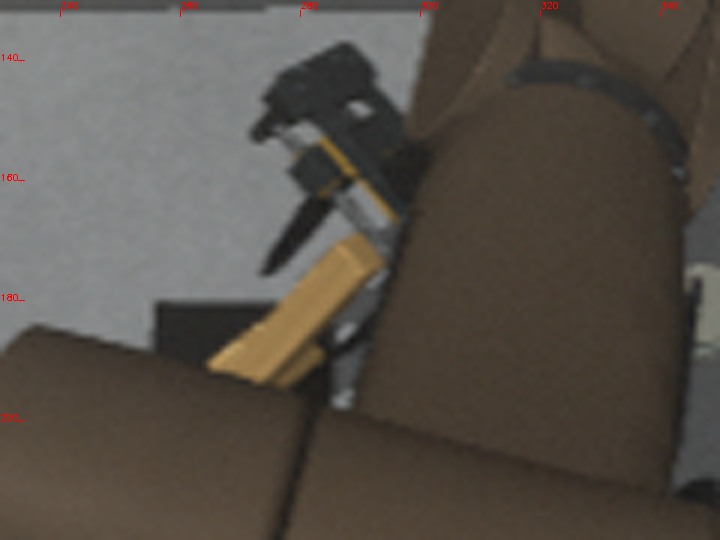

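View pics/s8.png

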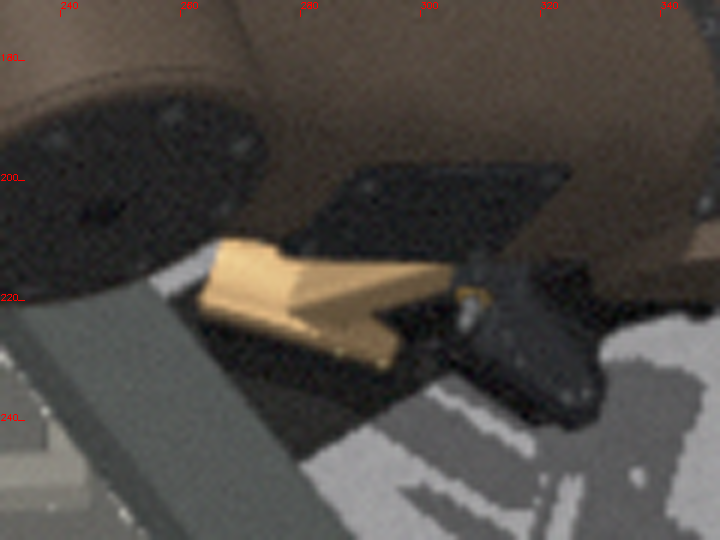

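Call:
jog_arm --series '[{"dx": 0.002, "dy": -0.004, "dz": 0.0025, "rx": -0.1, "ry": -0.4, "rz": -0.4, "gripper": 0.0}, {"dx": 0, "dy": 0, "dz": 0, "rx": 0, "ry": 0, "rz": 0, "gripper": 0.0}, {"dx": 0, "dy": 0, "dz": 0, "rx": 0, "ry": 0, "rz": 0, "gripper": 0.0}, {"dx": 0, "dy": 0, "dz": 0, "rx": 0, "ry": 0, "rz": 0, "gripper": 0.0}, {"dx": 0, "dy": 0, "dz": 0, "rx": 0, "ry": 0, "rz": 0, "gripper": 0.0}, {"dx": 0, "dy": 0, "dz": 0, "rx": 0, "ry": 0, "rz": 0, "gripper": 0.0}, {"dx": 0, "dy": 0, "dz": 0, "rx": 0, "ry": 0, "rz": 0, "gripper": 0.0}, {"dx": 0, "dy": 0, "dz": 0, "rx": 0, "ry": 0, "rz": 0, "gripper": 0.0}]'

```text
t: 7.85
eef_pos: [685.3, -28.1, 106.1]
tcp_rot: [-0.876, -0.003, 0.676]
ft_force: [1.4, -1.9, 1.2]
opening: 0.274
```

Run:
```python
from tgt import *
b=np.load("brush.npy"); P,R=foot2tcp(np.r_[b[:2],4],b[2]-np.pi)
delta(P,R); s=env.state(); print(s["moment"])
np.savez("grasp.npz",R=curR(),P=s["eef_pos"])
```

```text
t 7.85 pos [685.3 -28.1 106.1] target [683.6 -26.2 104.5] dp [-0.0017  0.0019 -0.0016] dr [0.03 0.25 0.08] |dr| 0.3
 /n 1 [-0.0017  0.0019 -0.0016] [0.03 0.25 0.08] F [ 1.4 -1.9  1.2] open 0.274
[-0.26913891 -0.29643997  0.00870156]
```

```bash
cat >> tgt.py <<'E'
import os
if os.path.exists("grasp.npz"):
    _g=np.load("grasp.npz"); _b=np.load("brush.npy")
    REL=_g["R"].T@(np.r_[_b[:2],4]-_g["P"])
    B0=toolR(_b[2]-np.pi); RB=_g["R"].T@B0   # ideal tool rot expressed in actual tool frame
def footnow():
    s=env.state(); f=s["eef_pos"]+curR()@REL
    v=Ro.from_euler('z',-d[2]).apply(f-np.r_[d[:2],0]); return f,v
def fdelta(F,lean,n=1):
    R=toolR(lean)@RB.T; P=np.array(F)-R@REL
    f,v=footnow(); print("foot",f.round(1),"deck",v.round(1)); delta(P,R,n)
E
python3 - <<'E'
from tgt import *
fdelta(np.r_[646,20,150],-0.893)
fdelta(D2(160,-195,130),d[2],8)
E
```

```text
foot [646.5  19.9   4. ] deck [176.9  12.9   4. ]
t 7.85 pos [685.3 -28.1 106.1] target [684.8 -28.  252.1] dp [-5.00e-04  1.00e-04  1.46e-01] dr [-0. -0. -0.] |dr| 0.0
 /n 1 [-5.00e-04  1.00e-04  1.46e-01] [-0. -0. -0.] F [ 1.4 -1.9  1.2] open 0.274
foot [646.5  19.9   4. ] deck [176.9  12.9   4. ]
t 7.85 pos [685.3 -28.1 106.1] target [ 696.9 -186.6  232.1] dp [ 0.0116 -0.1585  0.126 ] dr [-0.   -0.   52.73] |dr| 52.7
 /n 8 [ 0.0015 -0.0198  0.0158] [-0.   -0.    6.59] F [ 1.4 -1.9  1.2] open 0.274
```

Call:
jog_arm --series '[{"dx": 0, "dy": 0, "dz": 0.02, "rx": 0, "ry": 0, "rz": 0, "gripper": 0.0}, {"dx": 0, "dy": 0, "dz": 0.03, "rx": 0, "ry": 0, "rz": 0, "gripper": 0.0}, {"dx": 0, "dy": 0, "dz": 0.04, "rx": 0, "ry": 0, "rz": 0, "gripper": 0.0}, {"dx": 0, "dy": 0, "dz": 0.036, "rx": 0, "ry": 0, "rz": 0, "gripper": 0.0}, {"dx": 0.0015, "dy": -0.02, "dz": 0, "rx": 0, "ry": 0, "rz": 6.6, "gripper": 0.0}, {"dx": 0.0015, "dy": -0.02, "dz": 0, "rx": 0, "ry": 0, "rz": 6.6, "gripper": 0.0}, {"dx": 0.0015, "dy": -0.02, "dz": 0, "rx": 0, "ry": 0, "rz": 6.6, "gripper": 0.0}, {"dx": 0.0015, "dy": -0.02, "dz": 0, "rx": 0, "ry": 0, "rz": 6.6, "gripper": 0.0}, {"dx": 0.0015, "dy": -0.02, "dz": 0, "rx": 0, "ry": 0, "rz": 6.6, "gripper": 0.0}, {"dx": 0.0015, "dy": -0.02, "dz": 0, "rx": 0, "ry": 0, "rz": 6.6, "gripper": 0.0}, {"dx": 0.0015, "dy": -0.02, "dz": 0, "rx": 0, "ry": 0, "rz": 6.6, "gripper": 0.0}, {"dx": 0.0015, "dy": -0.02, "dz": 0, "rx": 0, "ry": 0, "rz": 6.6, "gripper": 0.0}]'

```text
t: 9.05
eef_pos: [697.4, -188.5, 233.0]
tcp_rot: [-0.876, -0.003, 1.602]
ft_force: [0.0, -0.1, -3.1]
opening: 0.272
```

Call:
jog_arm --series '[{"dx": 0, "dy": 0, "dz": 0, "rx": 0, "ry": 0, "rz": 0, "gripper": 0.0}]'

```text
t: 9.15
eef_pos: [697.3, -188.4, 232.8]
tcp_rot: [-0.876, -0.002, 1.599]
ft_force: [0.3, 1.1, -1.9]
opening: 0.271
```

Run:
```python
from tgt import *
from br import brush_model
fdelta(D2(160,-195,120),d[2]); fdelta(D2(0,-195,115),d[2],4)
f,v=footnow(); print(env.state()["joints"])
for n in("side","top"):
    cv2.imwrite(f"pics/{n}6.png",env.read_camera(n)[:,:,::-1])
W,E=brush_model([f[0],f[1],d[2]+np.pi],f[2])
overlay(d,'pics/side6.png','side','pics/s9.png',210,170,410,320,4,[(W,E,(0,255,0))])
overlay(d,'pics/top6.png','top','pics/t9.png',290,140,400,260,5,[(W,E,(0,255,0))])
```

```text
foot [ 635.6 -190.4  130.7] deck [ 160.3 -197.   130.7]
t 9.15 pos [ 697.3 -188.4  232.8] target [ 696.9 -186.6  222.1] dp [-0.0004  0.0018 -0.0107] dr [ 0.03  0.02 -0.13] |dr| 0.1
 /n 1 [-0.0004  0.0018 -0.0107] [ 0.03  0.02 -0.13] F [ 0.3  1.1 -1.9] open 0.271
foot [ 635.6 -190.4  130.7] deck [ 160.3 -197.   130.7]
t 9.15 pos [ 697.3 -188.4  232.8] target [ 537.  -190.9  217.1] dp [-0.1603 -0.0025 -0.0157] dr [ 0.03  0.02 -0.13] |dr| 0.1
 /n 4 [-0.0401 -0.0006 -0.0039] [ 0.01  0.01 -0.03] F [ 0.3  1.1 -1.9] open 0.271
[-0.28460757  0.95889392  0.75329029 -0.22662728  2.08890945 -1.92955794]
```

View pics/t9.png

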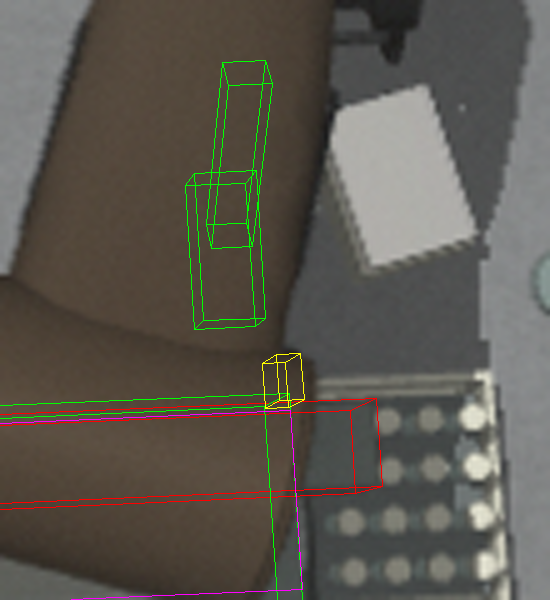

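View pics/s9.png

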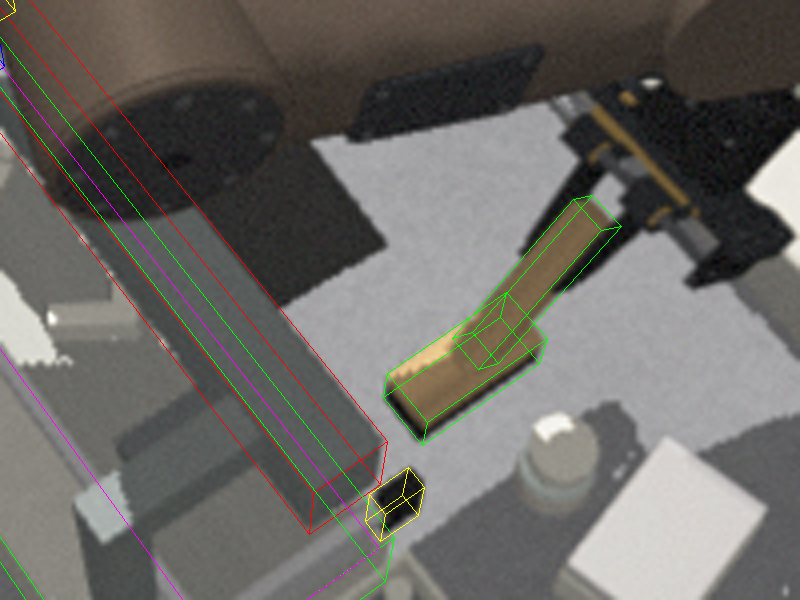

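The model matches the held brush in the side view. Now I'll insert it under the bridge over the kerb.

Call:
jog_arm --series '[{"dx": -0.01, "dy": 0.0015, "dz": -0.012, "rx": 0, "ry": 0, "rz": -0.13, "gripper": 0.0}, {"dx": -0.03, "dy": -0.0008, "dz": 0, "rx": 0, "ry": 0, "rz": 0, "gripper": 0.0}, {"dx": -0.03, "dy": -0.0008, "dz": 0, "rx": 0, "ry": 0, "rz": 0, "gripper": 0.0}, {"dx": -0.03, "dy": -0.0008, "dz": 0, "rx": 0, "ry": 0, "rz": 0, "gripper": 0.0}, {"dx": -0.03, "dy": -0.0008, "dz": 0, "rx": 0, "ry": 0, "rz": 0, "gripper": 0.0}, {"dx": -0.03, "dy": -0.0008, "dz": 0, "rx": 0, "ry": 0, "rz": 0, "gripper": 0.0}, {"dx": 0, "dy": 0, "dz": 0, "rx": 0, "ry": 0, "rz": 0, "gripper": 0.0}]'

```text
t: 9.95
eef_pos: [534.5, -189.7, 221.5]
tcp_rot: [-0.875, -0.003, 1.591]
ft_force: [0.7, 0.3, -2.6]
opening: 0.274
```

Run:
```python
from tgt import *
from br import brush_model
fdelta(D2(0,-195,92),d[2])
f,v=footnow(); print(env.state()["joints"])
for n in("side","top"):
    cv2.imwrite(f"pics/{n}7.png",env.read_camera(n)[:,:,::-1])
W,E=brush_model([f[0],f[1],d[2]+np.pi],f[2])
overlay(d,'pics/side7.png','side','pics/s10.png',190,190,350,330,5,[(W,E,(0,255,0))])
crop('pics/top7.png','pics/t10.png',150,160,400,300,3)
```

```text
foot [ 472.7 -191.2  119.4] deck [  -2.5 -193.3  119.4]
t 9.95 pos [ 534.5 -189.7  221.5] target [ 537.  -190.9  194.1] dp [ 0.0025 -0.0012 -0.0274] dr [ 0.02 -0.04  0.34] |dr| 0.3
 /n 1 [ 0.0025 -0.0012 -0.0274] [ 0.02 -0.04  0.34] F [ 0.7  0.3 -2.6] open 0.274
[-0.35119218  0.69669068  1.34549022 -0.236701    1.75599389 -1.90718748]
```

View pics/s10.png

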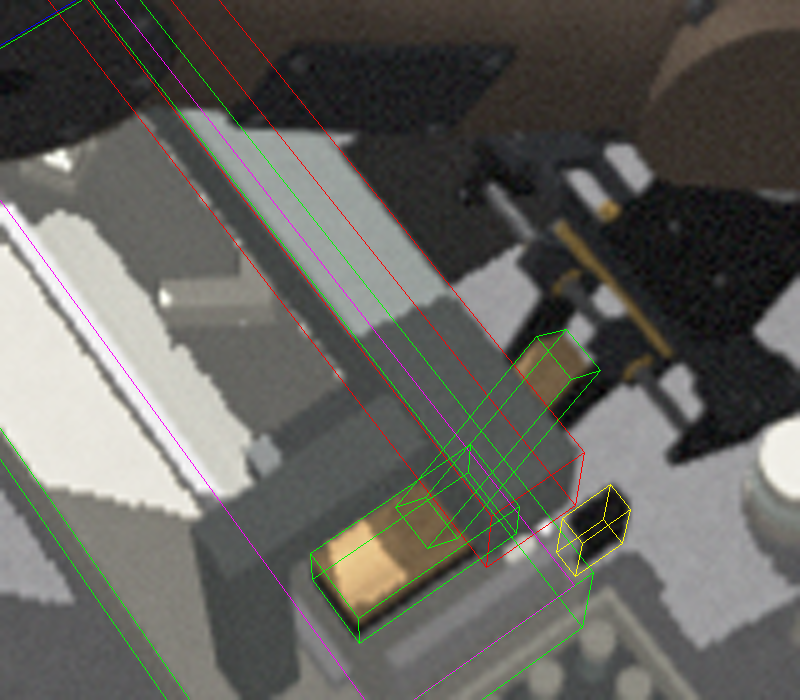

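View pics/t10.png

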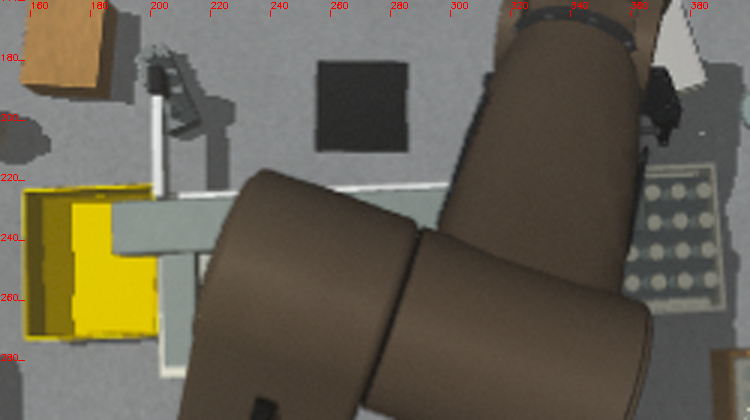

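The head is under the bridge in the lane. Now lower it until it nearly touches.

Call:
jog_arm --series '[{"dx": 0.0025, "dy": -0.0012, "dz": -0.012, "rx": 0, "ry": 0, "rz": 0.3, "gripper": 0.0}, {"dx": 0, "dy": 0, "dz": -0.012, "rx": 0, "ry": 0, "rz": 0, "gripper": 0.0}, {"dx": 0, "dy": 0, "dz": -0.003, "rx": 0, "ry": 0, "rz": 0, "gripper": 0.0}, {"dx": 0, "dy": 0, "dz": 0, "rx": 0, "ry": 0, "rz": 0, "gripper": 0.0}]'

```text
t: 10.45
eef_pos: [540.1, -191.3, 191.9]
tcp_rot: [-0.874, -0.003, 1.601]
ft_force: [1.1, 1.1, -1.1]
opening: 0.278
```

Call:
jog_arm --series '[{"dx": 0, "dy": 0, "dz": -0.001, "rx": 0, "ry": 0, "rz": 0, "gripper": 0.0}, {"dx": 0, "dy": 0, "dz": 0, "rx": 0, "ry": 0, "rz": 0, "gripper": 0.0}]'

```text
t: 10.65
eef_pos: [540.0, -191.3, 191.9]
tcp_rot: [-0.875, -0.003, 1.601]
ft_force: [2.8, 1.8, 5.8]
opening: 0.274
```

Run:
```python
from tgt import *
fdelta(D2(0,-195,92),d[2])
```

```text
foot [ 478.3 -193.4   89.8] deck [   3.  -195.7   89.8]
t 10.65 pos [ 540.  -191.3  191.9] target [ 537.  -190.9  194.1] dp [-0.003   0.0004  0.0022] dr [-0.01 -0.04 -0.23] |dr| 0.2
 /n 1 [-0.003   0.0004  0.0022] [-0.01 -0.04 -0.23] F [2.8 1.8 5.8] open 0.274
```

Call:
jog_arm --series '[{"dx": -0.003, "dy": 0, "dz": 0.0015, "rx": 0, "ry": 0, "rz": -0.2, "gripper": 0.0}, {"dx": -0.0003, "dy": 0.01, "dz": 0, "rx": 0, "ry": 0, "rz": 0, "gripper": 0.0}, {"dx": -0.0003, "dy": 0.01, "dz": 0, "rx": 0, "ry": 0, "rz": 0, "gripper": 0.0}, {"dx": -0.0003, "dy": 0.01, "dz": 0, "rx": 0, "ry": 0, "rz": 0, "gripper": 0.0}, {"dx": -0.0003, "dy": 0.01, "dz": 0, "rx": 0, "ry": 0, "rz": 0, "gripper": 0.0}, {"dx": -0.0003, "dy": 0.01, "dz": 0, "rx": 0, "ry": 0, "rz": 0, "gripper": 0.0}]'

```text
t: 11.25
eef_pos: [535.2, -140.6, 193.5]
tcp_rot: [-0.876, -0.003, 1.598]
ft_force: [-0.5, 0.9, -2.9]
opening: 0.273
```

Run:
```python
from tgt import *
f,v=footnow(); fdelta(D2(0,v[1],91),d[2])
```

```text
foot [ 473.5 -142.5   91.4] deck [  -0.4 -144.7   91.4]
t 11.25 pos [ 535.2 -140.6  193.5] target [ 535.6 -140.6  193.1] dp [ 0.0004 -0.0001 -0.0004] dr [ 0.01 -0.02 -0.06] |dr| 0.1
 /n 1 [ 0.0004 -0.0001 -0.0004] [ 0.01 -0.02 -0.06] F [-0.5  0.9 -2.9] open 0.273
```

Call:
jog_arm --series '[{"dx": -0.0003, "dy": 0.012, "dz": 0, "rx": 0, "ry": 0, "rz": 0, "gripper": 0.0}, {"dx": -0.0003, "dy": 0.012, "dz": 0, "rx": 0, "ry": 0, "rz": 0, "gripper": 0.0}, {"dx": -0.0003, "dy": 0.012, "dz": 0, "rx": 0, "ry": 0, "rz": 0, "gripper": 0.0}, {"dx": -0.0003, "dy": 0.012, "dz": 0, "rx": 0, "ry": 0, "rz": 0, "gripper": 0.0}, {"dx": -0.0003, "dy": 0.012, "dz": 0, "rx": 0, "ry": 0, "rz": 0, "gripper": 0.0}, {"dx": -0.0003, "dy": 0.012, "dz": 0, "rx": 0, "ry": 0, "rz": 0, "gripper": 0.0}, {"dx": -0.0003, "dy": 0.012, "dz": 0, "rx": 0, "ry": 0, "rz": 0, "gripper": 0.0}, {"dx": -0.0003, "dy": 0.012, "dz": 0, "rx": 0, "ry": 0, "rz": 0, "gripper": 0.0}]'

```text
t: 12.05
eef_pos: [532.8, -44.7, 193.5]
tcp_rot: [-0.876, -0.003, 1.598]
ft_force: [0.1, 0.1, -2.7]
opening: 0.274
```

Run:
```python
from tgt import *
from br import brush_model
f,v=footnow(); fdelta(D2(0,v[1],91),d[2])
for n in("side","top"):
    cv2.imwrite(f"pics/{n}8.png",env.read_camera(n)[:,:,::-1])
crop('pics/side8.png','pics/s11.png',150,150,310,290,5)
crop('pics/top8.png','pics/t11.png',150,160,400,300,3)
```

```text
foot [471.  -46.6  91.4] deck [ -0.2 -48.8  91.4]
t 12.05 pos [532.8 -44.7 193.5] target [533.  -44.8 193.1] dp [ 0.0002 -0.0001 -0.0004] dr [ 0.01 -0.01 -0.04] |dr| 0.0
 /n 1 [ 0.0002 -0.0001 -0.0004] [ 0.01 -0.01 -0.04] F [ 0.1  0.1 -2.7] open 0.274
```

View pics/s11.png

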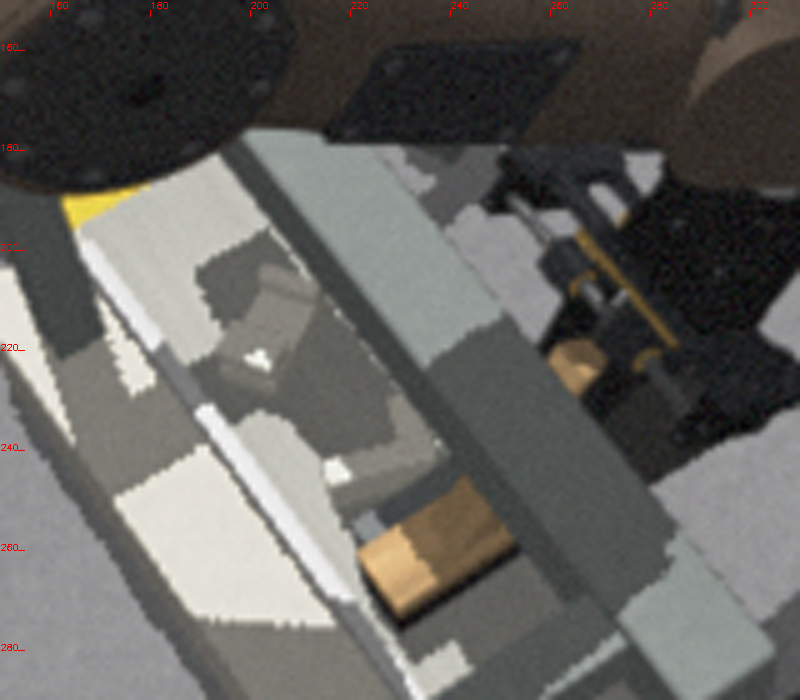

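View pics/t11.png

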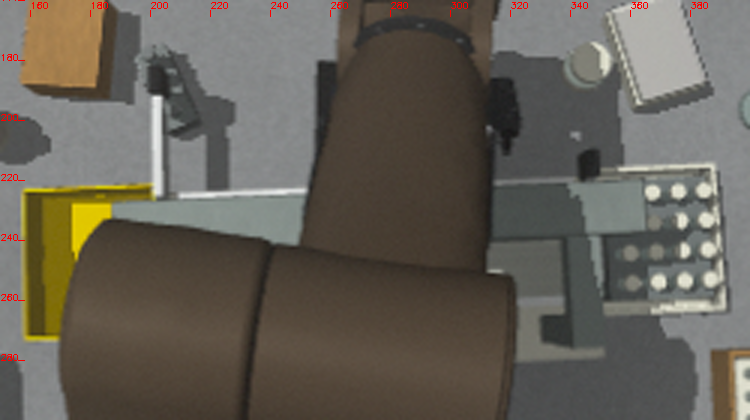

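The bar and the L-corner are ahead of the brush, at about (225,250) and (228,238), with the U-block further on at (200,220). I'll continue.

Call:
jog_arm --series '[{"dx": -0.0003, "dy": 0.012, "dz": 0, "rx": 0, "ry": 0, "rz": 0, "gripper": 0.0}, {"dx": -0.0003, "dy": 0.012, "dz": 0, "rx": 0, "ry": 0, "rz": 0, "gripper": 0.0}, {"dx": -0.0003, "dy": 0.012, "dz": 0, "rx": 0, "ry": 0, "rz": 0, "gripper": 0.0}, {"dx": -0.0003, "dy": 0.012, "dz": 0, "rx": 0, "ry": 0, "rz": 0, "gripper": 0.0}, {"dx": -0.0003, "dy": 0.012, "dz": 0, "rx": 0, "ry": 0, "rz": 0, "gripper": 0.0}, {"dx": -0.0003, "dy": 0.012, "dz": 0, "rx": 0, "ry": 0, "rz": 0, "gripper": 0.0}, {"dx": -0.0003, "dy": 0.012, "dz": 0, "rx": 0, "ry": 0, "rz": 0, "gripper": 0.0}, {"dx": -0.0003, "dy": 0.012, "dz": 0, "rx": 0, "ry": 0, "rz": 0, "gripper": 0.0}]'

```text
t: 12.95
eef_pos: [530.4, 51.3, 193.5]
tcp_rot: [-0.876, -0.003, 1.598]
ft_force: [0.4, -2.1, -2.9]
opening: 0.271
```

Run:
```python
from tgt import *
f,v=footnow(); fdelta(D2(0,v[1],91),d[2])
for n in("side","top"):
    cv2.imwrite(f"pics/{n}9.png",env.read_camera(n)[:,:,::-1])
crop('pics/side9.png','pics/s12.png',130,130,290,270,5)
```

```text
foot [468.6  49.4  91.4] deck [-0.  47.3 91.4]
t 12.95 pos [530.4  51.3 193.5] target [530.4  51.2 193.1] dp [-0.     -0.0001 -0.0004] dr [ 0.01 -0.01 -0.05] |dr| 0.0
 /n 1 [-0.     -0.0001 -0.0004] [ 0.01 -0.01 -0.05] F [ 0.4 -2.1 -2.9] open 0.271
```

View pics/s12.png

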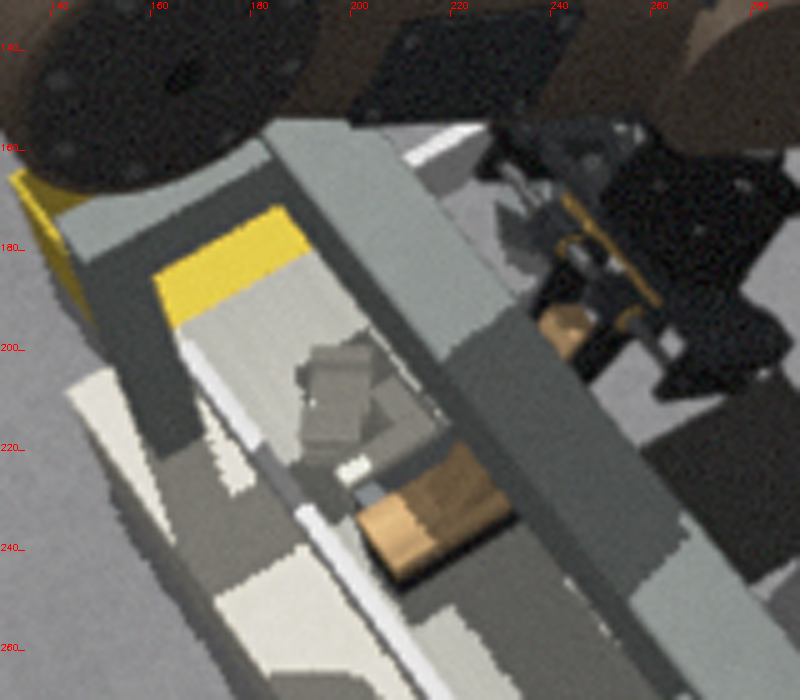

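Call:
jog_arm --series '[{"dx": -0.0003, "dy": 0.012, "dz": 0, "rx": 0, "ry": 0, "rz": 0, "gripper": 0.0}, {"dx": -0.0003, "dy": 0.012, "dz": 0, "rx": 0, "ry": 0, "rz": 0, "gripper": 0.0}, {"dx": -0.0003, "dy": 0.012, "dz": 0, "rx": 0, "ry": 0, "rz": 0, "gripper": 0.0}, {"dx": -0.0003, "dy": 0.012, "dz": 0, "rx": 0, "ry": 0, "rz": 0, "gripper": 0.0}, {"dx": -0.0003, "dy": 0.012, "dz": 0, "rx": 0, "ry": 0, "rz": 0, "gripper": 0.0}, {"dx": -0.0003, "dy": 0.012, "dz": 0, "rx": 0, "ry": 0, "rz": 0, "gripper": 0.0}, {"dx": -0.0003, "dy": 0.012, "dz": 0, "rx": 0, "ry": 0, "rz": 0, "gripper": 0.0}, {"dx": -0.0003, "dy": 0.012, "dz": 0, "rx": 0, "ry": 0, "rz": 0, "gripper": 0.0}]'

```text
t: 13.85
eef_pos: [528.0, 147.3, 193.5]
tcp_rot: [-0.876, -0.003, 1.598]
ft_force: [-0.2, -0.6, -2.5]
opening: 0.276
```

Run:
```python
from tgt import *
f,v=footnow(); fdelta(D2(0,v[1],91),d[2]); print(env.state()["joints"])
for n in("side","top"):
    cv2.imwrite(f"pics/{n}10.png",env.read_camera(n)[:,:,::-1])
crop('pics/side10.png','pics/s13.png',130,130,290,270,5)
crop('pics/top10.png','pics/t13.png',150,160,400,300,3)
```

```text
foot [466.2 145.4  91.4] deck [  0.2 143.3  91.4]
t 13.85 pos [528.  147.3 193.5] target [527.7 147.3 193.1] dp [-0.0002 -0.0001 -0.0004] dr [ 0.01 -0.02 -0.05] |dr| 0.0
 /n 1 [-0.0002 -0.0001 -0.0004] [ 0.01 -0.02 -0.05] F [-0.2 -0.6 -2.5] open 0.276
[ 0.12148909  0.70334802  1.41408662  0.06347619  1.71677451 -1.49055922]
```

View pics/s13.png

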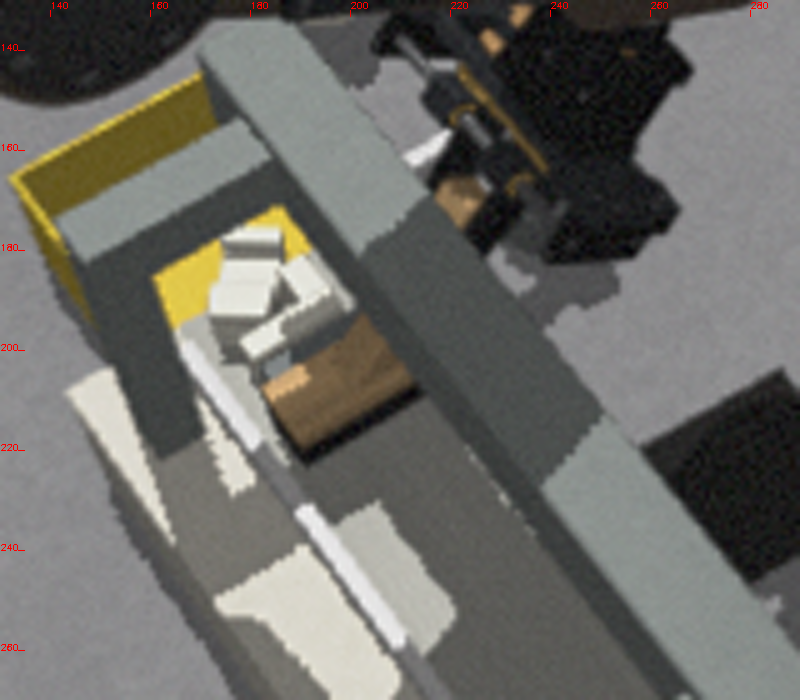

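View pics/t13.png

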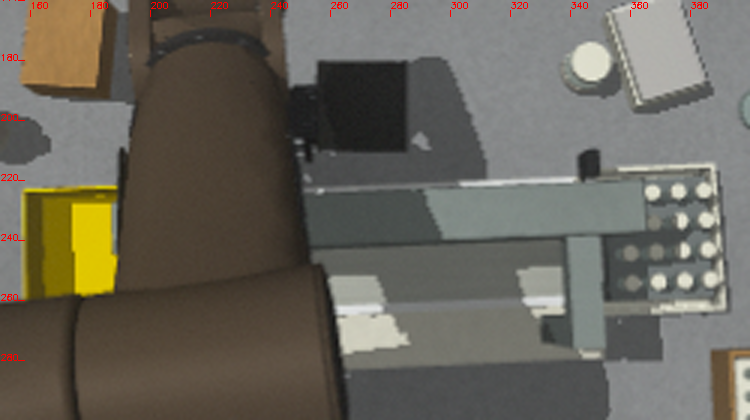

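Call:
jog_arm --series '[{"dx": -0.0003, "dy": 0.008, "dz": 0, "rx": 0, "ry": 0, "rz": 0, "gripper": 0.0}, {"dx": -0.0003, "dy": 0.008, "dz": 0, "rx": 0, "ry": 0, "rz": 0, "gripper": 0.0}, {"dx": -0.0003, "dy": 0.008, "dz": 0, "rx": 0, "ry": 0, "rz": 0, "gripper": 0.0}, {"dx": -0.0003, "dy": 0.008, "dz": 0, "rx": 0, "ry": 0, "rz": 0, "gripper": 0.0}, {"dx": -0.0003, "dy": 0.008, "dz": 0, "rx": 0, "ry": 0, "rz": 0, "gripper": 0.0}, {"dx": -0.0003, "dy": 0.008, "dz": 0, "rx": 0, "ry": 0, "rz": 0, "gripper": 0.0}, {"dx": -0.0003, "dy": 0.008, "dz": 0, "rx": 0, "ry": 0, "rz": 0, "gripper": 0.0}, {"dx": -0.0003, "dy": 0.008, "dz": 0, "rx": 0, "ry": 0, "rz": 0, "gripper": 0.0}, {"dx": -0.0003, "dy": 0.008, "dz": 0, "rx": 0, "ry": 0, "rz": 0, "gripper": 0.0}]'

```text
t: 14.85
eef_pos: [525.2, 219.0, 193.5]
tcp_rot: [-0.876, -0.003, 1.598]
ft_force: [-0.1, -0.3, -1.9]
opening: 0.274
```

Run:
```python
from tgt import *
f,v=footnow(); fdelta(D2(0,v[1],91),d[2]); print(env.state()["joints"])
for n in("side","top"):
    cv2.imwrite(f"pics/{n}11.png",env.read_camera(n)[:,:,::-1])
crop('pics/side11.png','pics/s14.png',110,120,270,260,5)
```

```text
foot [463.5 217.1  91.5] deck [ -0.6 215.1  91.5]
t 14.85 pos [525.2 219.  193.5] target [525.8 219.  193.1] dp [ 0.0005 -0.     -0.0005] dr [ 0.   -0.02 -0.04] |dr| 0.0
 /n 1 [ 0.0005 -0.     -0.0005] [ 0.   -0.02 -0.04] F [-0.1 -0.3 -1.9] open 0.274
[ 0.22077669  0.72537644  1.36637091  0.12776553  1.73416733 -1.40199684]
```

View pics/s14.png

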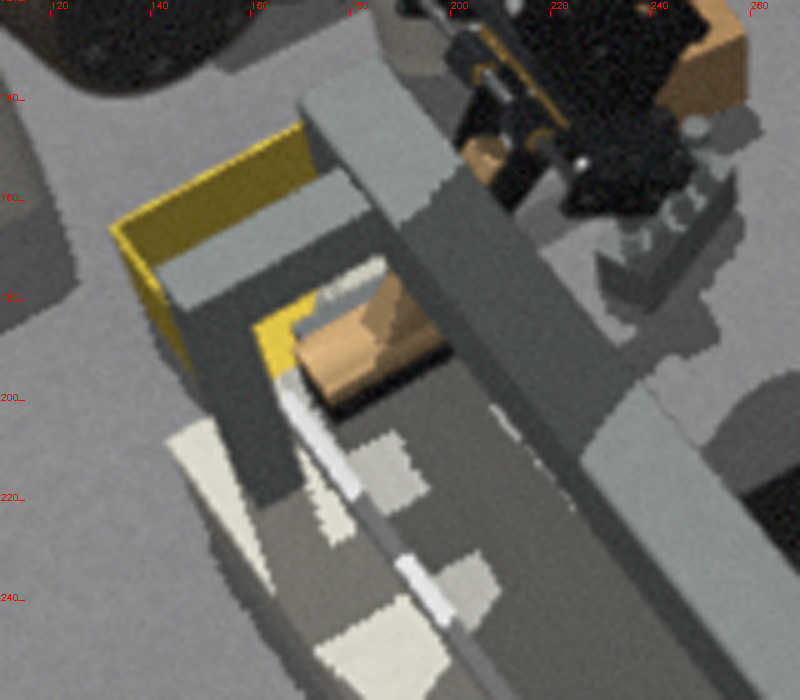

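Call:
jog_arm --series '[{"dx": 0, "dy": 0.008, "dz": 0, "rx": 0, "ry": 0, "rz": 0, "gripper": 0.0}, {"dx": -0.0002, "dy": 0.008, "dz": 0, "rx": 0, "ry": 0, "rz": 0, "gripper": 0.0}, {"dx": -0.0002, "dy": 0.008, "dz": 0, "rx": 0, "ry": 0, "rz": 0, "gripper": 0.0}, {"dx": -0.0002, "dy": 0.008, "dz": 0, "rx": 0, "ry": 0, "rz": 0, "gripper": 0.0}, {"dx": -0.0002, "dy": 0.006, "dz": 0, "rx": 0, "ry": 0, "rz": 0, "gripper": 0.0}, {"dx": 0, "dy": 0, "dz": 0, "rx": 0, "ry": 0, "rz": 0, "gripper": 0.0}, {"dx": 0, "dy": 0, "dz": 0, "rx": 0, "ry": 0, "rz": 0, "gripper": 0.0}]'

```text
t: 15.65
eef_pos: [524.4, 256.3, 193.4]
tcp_rot: [-0.875, -0.003, 1.598]
ft_force: [0.3, -0.6, -2.7]
opening: 0.269
```

Run:
```python
from tgt import *
f,v=footnow(); fdelta(D2(0,v[1],91),d[2]); print(env.state()["joints"])
for n in("side","top"):
    cv2.imwrite(f"pics/{n}12.png",env.read_camera(n)[:,:,::-1])
crop('pics/side12.png','pics/s15.png',110,120,270,260,5)
```

```text
foot [462.7 254.4  91.4] deck [ -0.3 252.4  91.4]
t 15.65 pos [524.4 256.3 193.4] target [524.8 256.3 193.1] dp [ 0.0003 -0.0001 -0.0004] dr [ 0.01 -0.02 -0.06] |dr| 0.1
 /n 1 [ 0.0003 -0.0001 -0.0004] [ 0.01 -0.02 -0.06] F [ 0.3 -0.6 -2.7] open 0.269
[ 0.27070173  0.74175299  1.33121534  0.15978583  1.74660655 -1.35570022]
```

View pics/s15.png

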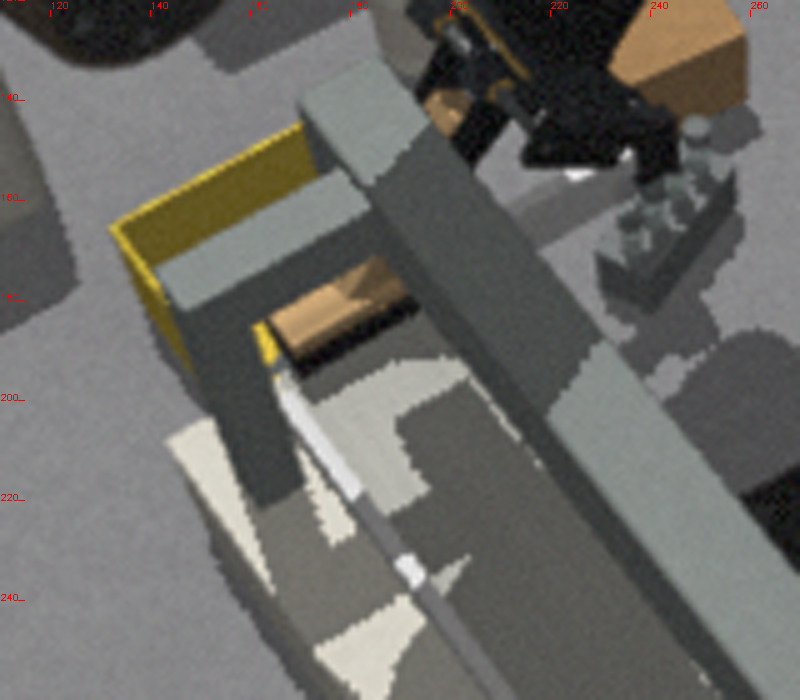

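View pics/top12.png

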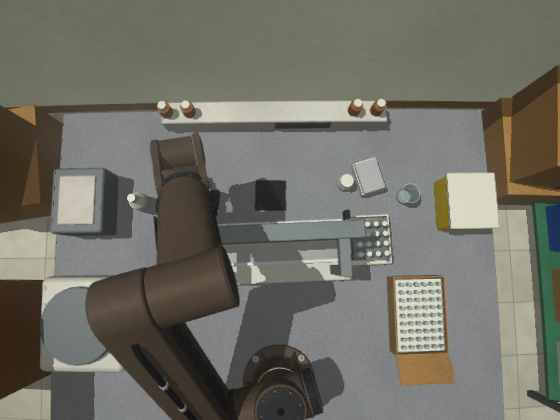

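Call:
jog_arm --series '[{"dx": 0.0003, "dy": -0.015, "dz": 0, "rx": 0, "ry": 0, "rz": 0, "gripper": 0.0}, {"dx": 0.0004, "dy": -0.02, "dz": 0, "rx": 0, "ry": 0, "rz": 0, "gripper": 0.0}, {"dx": 0.0006, "dy": -0.03, "dz": 0, "rx": 0, "ry": 0, "rz": 0, "gripper": 0.0}, {"dx": 0.0006, "dy": -0.03, "dz": 0, "rx": 0, "ry": 0, "rz": 0, "gripper": 0.0}, {"dx": 0.0006, "dy": -0.03, "dz": 0, "rx": 0, "ry": 0, "rz": 0, "gripper": 0.0}]'

```text
t: 16.25
eef_pos: [526.8, 128.4, 193.6]
tcp_rot: [-0.875, -0.003, 1.597]
ft_force: [0.1, -1.0, -2.0]
opening: 0.274
```

Run:
```python
from tgt import *
f,v=footnow(); fdelta(D2(0,v[1],91),d[2])
for n in("side","top"):
    cv2.imwrite(f"pics/{n}13.png",env.read_camera(n)[:,:,::-1])
crop('pics/side13.png','pics/s16.png',110,120,270,260,5)
crop('pics/top13.png','pics/t16.png',150,160,400,300,3)
```

```text
foot [465.  126.5  91.6] deck [ -1.5 124.4  91.6]
t 16.25 pos [526.8 128.4 193.6] target [528.3 128.4 193.1] dp [ 0.0015  0.     -0.0006] dr [ 0.02 -0.03  0.01] |dr| 0.0
 /n 1 [ 0.0015  0.     -0.0006] [ 0.02 -0.03  0.01] F [ 0.1 -1.  -2. ] open 0.274
```

View pics/s16.png

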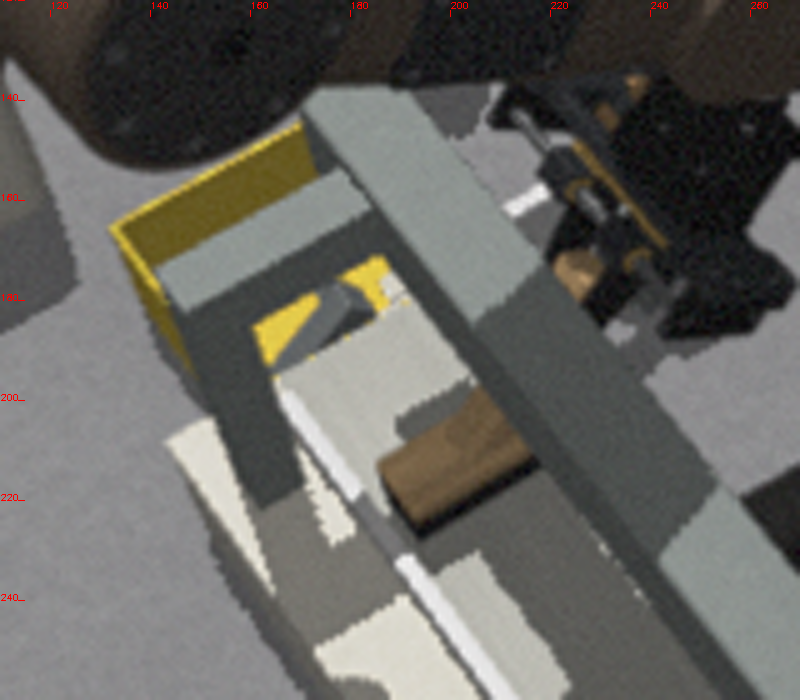

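View pics/t16.png

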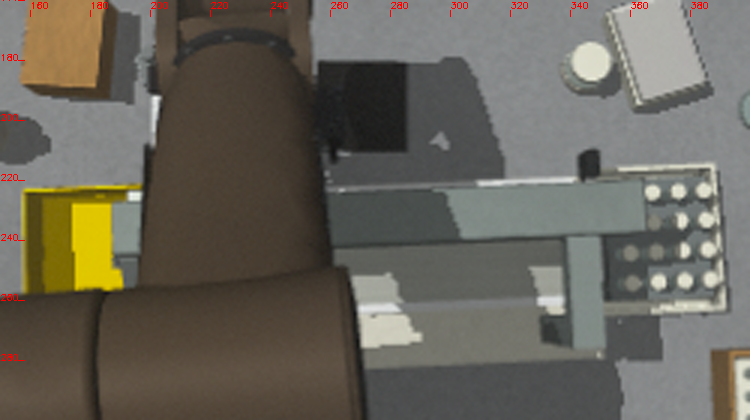

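Call:
jog_arm --series '[{"dx": 0.0015, "dy": 0, "dz": 0.015, "rx": 0, "ry": 0, "rz": 0, "gripper": 0.0}, {"dx": 0, "dy": 0, "dz": 0.015, "rx": 0, "ry": 0, "rz": 0, "gripper": 0.0}, {"dx": 0.03, "dy": 0, "dz": 0, "rx": 0, "ry": 0, "rz": 0, "gripper": 0.0}, {"dx": 0.035, "dy": 0, "dz": 0, "rx": 0, "ry": 0, "rz": 0, "gripper": 0.0}, {"dx": 0.035, "dy": 0, "dz": 0, "rx": 0, "ry": 0, "rz": 0, "gripper": 0.0}, {"dx": 0.035, "dy": 0, "dz": 0, "rx": 0, "ry": 0, "rz": 0, "gripper": 0.0}, {"dx": 0.035, "dy": 0, "dz": 0, "rx": 0, "ry": 0, "rz": 0, "gripper": 0.0}, {"dx": 0.01, "dy": -0.02, "dz": 0.03, "rx": 0, "ry": 0, "rz": 0, "gripper": 0.0}, {"dx": 0, "dy": -0.04, "dz": 0.03, "rx": 0, "ry": 0, "rz": 0, "gripper": 0.0}, {"dx": 0, "dy": -0.04, "dz": 0, "rx": 0, "ry": 0, "rz": 0, "gripper": 0.0}]'

```text
t: 17.35
eef_pos: [709.0, 30.5, 287.9]
tcp_rot: [-0.881, -0.002, 1.599]
ft_force: [0.7, -0.1, -2.3]
opening: 0.27
```

Run:
```python
from tgt import *
f,v=footnow(); print(v)
for n in("side","top"):
    cv2.imwrite(f"pics/{n}14.png",env.read_camera(n)[:,:,::-1])
crop('pics/side14.png','pics/s17.png',110,120,310,290,4)
crop('pics/top14.png','pics/t17.png',150,160,400,300,3)
```

```text
[178.57586353  21.45451048 185.46859407]
```

View pics/s17.png

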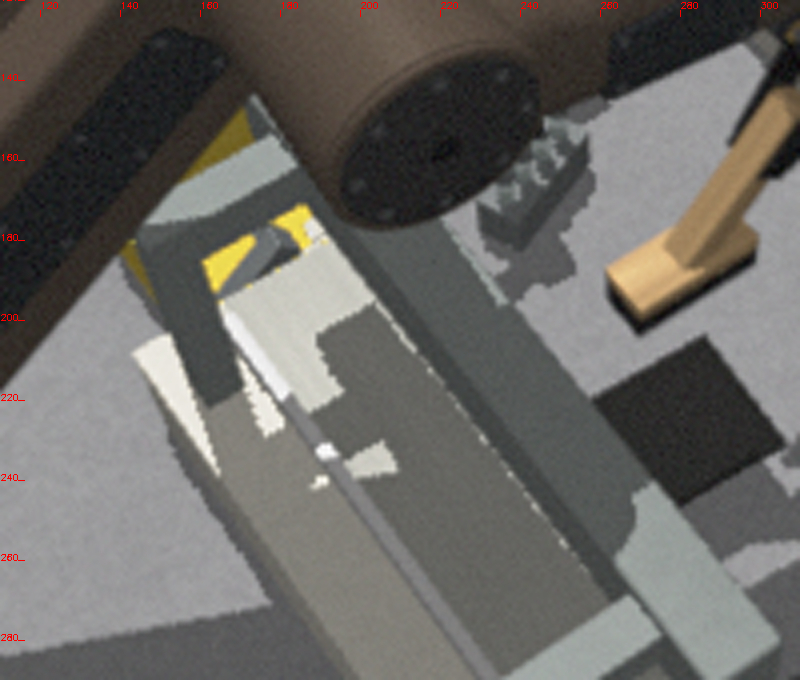

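View pics/t17.png

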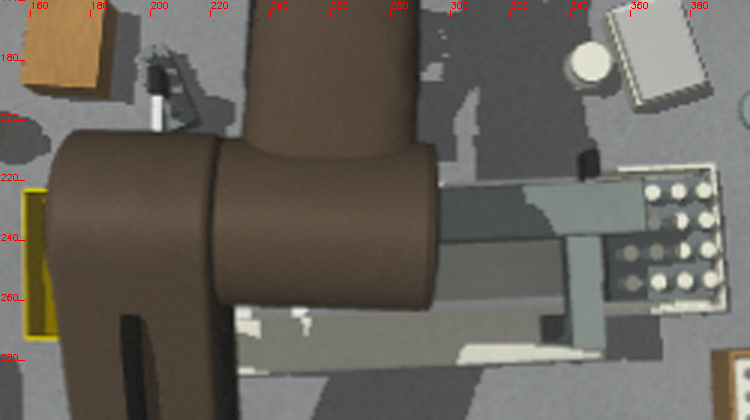

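Call:
jog_arm --series '[{"dx": 0, "dy": -0.045, "dz": 0, "rx": 0, "ry": 0, "rz": 0, "gripper": 0.0}, {"dx": 0, "dy": -0.045, "dz": 0, "rx": 0, "ry": 0, "rz": 0, "gripper": 0.0}, {"dx": 0, "dy": -0.045, "dz": 0, "rx": 0, "ry": 0, "rz": 0, "gripper": 0.0}, {"dx": 0, "dy": -0.045, "dz": 0, "rx": 0, "ry": 0, "rz": 0, "gripper": 0.0}]'

```text
t: 17.85
eef_pos: [708.1, -149.9, 283.9]
tcp_rot: [-0.875, -0.003, 1.598]
ft_force: [0.6, 0.7, -2.7]
opening: 0.274
```

Run:
```python
from tgt import *
f,v=footnow(); print(v)
for n in("side","top"):
    cv2.imwrite(f"pics/{n}15.png",env.read_camera(n)[:,:,::-1])
crop('pics/side15.png','pics/s18.png',110,120,250,240,5)
crop('pics/top15.png','pics/t18.png',150,150,300,300,5)
```

```text
[ 172.15619904 -158.75783622  181.87544055]
```

View pics/s18.png

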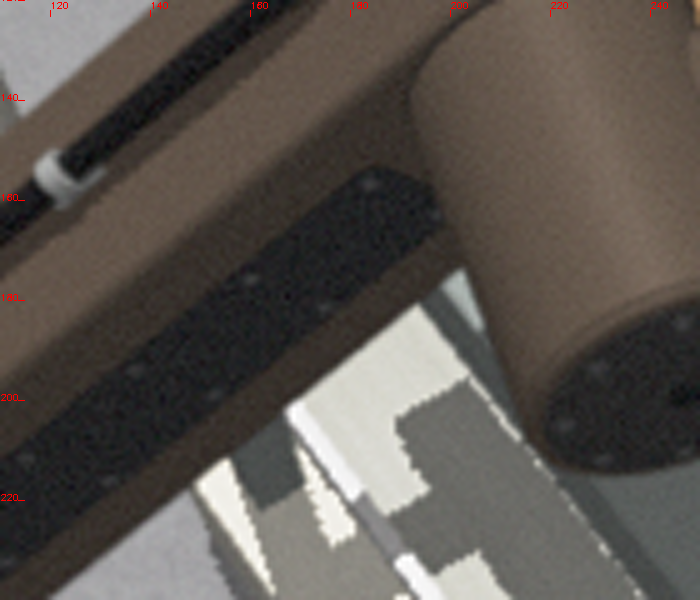

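View pics/t18.png

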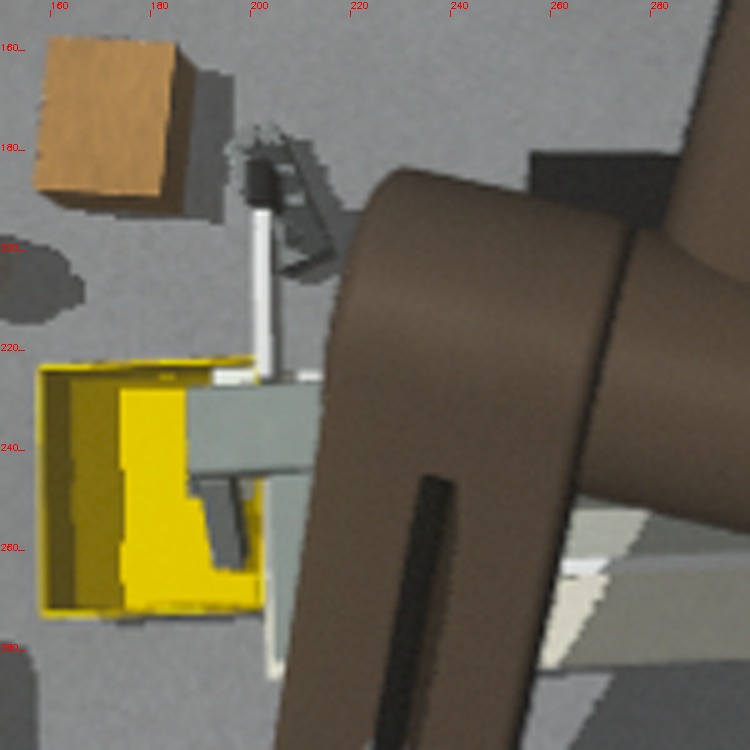

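Run:
```python
from tgt import *
inv=lambda X: Ro.from_euler('z',-d[2]).apply(X-np.r_[d[:2],0]).round(1)
for z in (10,40,80,100,120): print(z,inv(back("top",(196,225.5),z)),inv(back("top",(191.5,225.5),z)),inv(back("side",(188.5,177),z)), inv(back("top",(199,247.5),z)))
crop('pics/side13.png','pics/s19.png',155,165,205,205,14)
crop('pics/top15.png','pics/t19.png',180,215,220,270,10)
```

```text
10 [ 77.6 280.5  10. ] [ 78.3 296.5  10. ] [ 45.  310.1  10. ] [ -0.7 271.3  10. ]
40 [ 74.6 274.8  40. ] [ 75.3 290.5  40. ] [ 38.1 291.2  40. ] [ -2.  265.8  40. ]
80 [ 70.6 267.2  80. ] [ 71.2 282.4  80. ] [ 29.  266.1  80. ] [ -3.7 258.5  80. ]
100 [ 68.6 263.4 100. ] [ 69.2 278.3 100. ] [ 24.4 253.6 100. ] [ -4.6 254.8 100. ]
120 [ 66.6 259.6 120. ] [ 67.2 274.3 120. ] [ 19.8 241.  120. ] [ -5.5 251.1 120. ]
```

View pics/s19.png

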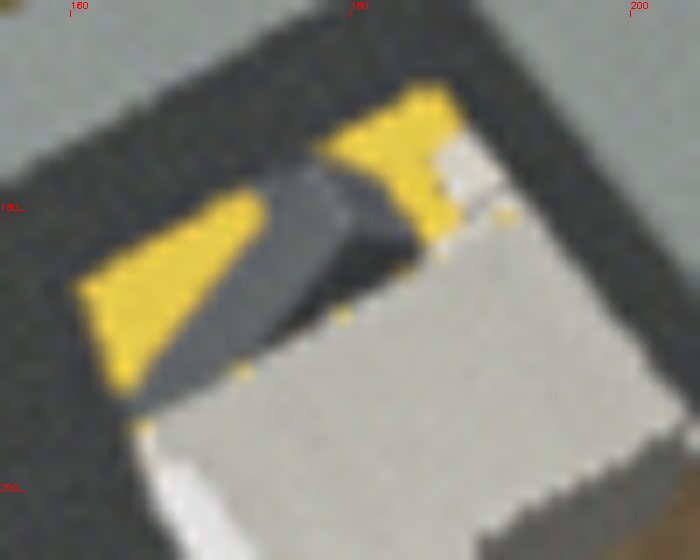

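View pics/t19.png

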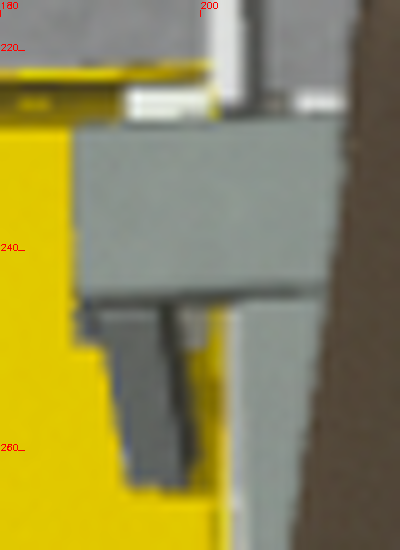

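Everything visible supports all three pieces being in the bin: the bar at (194,255), white pieces at (196,226) and (199,247). The lane looks empty. Now I'll park the brush.

Run:
```python
from tgt import *
print(_b)
fdelta(np.r_[646.2,18.5,100],-0.893,8)
c=[back("side",u,4).round(1) for u in [(286.5,203.5),(306.5,231),(280,246.5)]]; print(c)
crop('pics/side14.png','pics/s20.png',250,190,320,255,9)
```

```text
Traceback (most recent call last):
NameError: name '_b' is not defined
```

Run:
```python
from tgt import *
fdelta(np.r_[646.2,18.5,100],-0.893,8)
crop('pics/side14.png','pics/s20.png',250,190,320,255,9)
crop('pics/top7.png','pics/t20.png',240,170,300,220,10)
```

```text
foot [ 645.7 -156.1  181.1] deck [ 171.4 -163.   181.1]
t 17.95 pos [ 707.6 -154.5  283.1] target [685.  -29.5 202.1] dp [-0.0225  0.125  -0.0811] dr [ 3.000e-02 -7.000e-02 -5.243e+01] |dr| 52.4
 /n 8 [-0.0028  0.0156 -0.0101] [ 0.   -0.01 -6.55] F [ 0.   1.1 -1.7] open 0.273
```

View pics/s20.png

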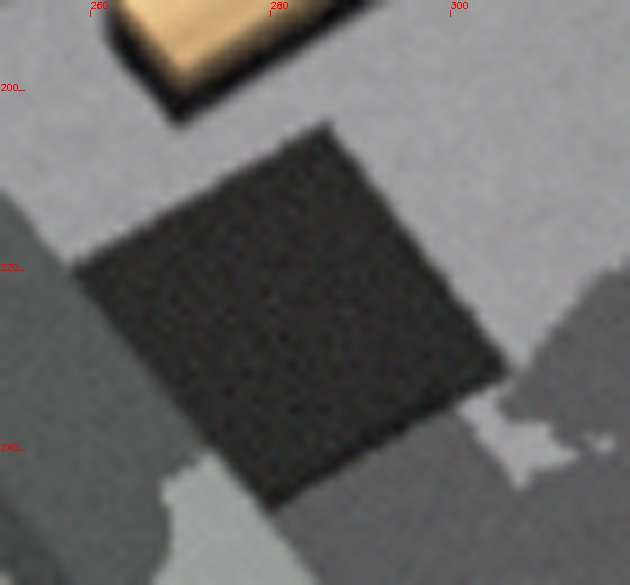

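View pics/t20.png

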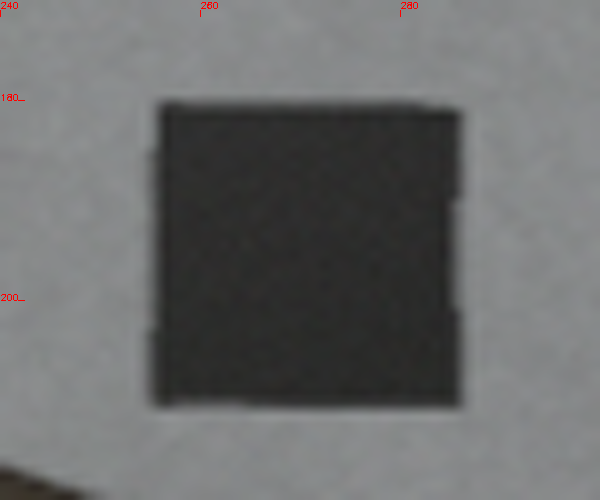

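Run:
```python
from tgt import *
print(back("top",(270.65,195.45),4)); r=back("side",(306.7,231.5),4);f=back("side",(286.2,203.8),4);print(r,f,np.linalg.norm(r-f))
```

```text
[645.49794364  18.04446643   4.        ]
[697.49158985 -39.2580207    4.        ] [701.66505884  70.49548195   4.        ] 109.83282381923632
```

Call:
jog_arm --series '[{"dx": -0.003, "dy": 0.0155, "dz": 0, "rx": 0, "ry": 0, "rz": -6.55, "gripper": 0.0}, {"dx": -0.003, "dy": 0.0155, "dz": 0, "rx": 0, "ry": 0, "rz": -6.55, "gripper": 0.0}, {"dx": -0.003, "dy": 0.0155, "dz": 0, "rx": 0, "ry": 0, "rz": -6.55, "gripper": 0.0}, {"dx": -0.003, "dy": 0.0155, "dz": 0, "rx": 0, "ry": 0, "rz": -6.55, "gripper": 0.0}, {"dx": -0.003, "dy": 0.0155, "dz": -0.02, "rx": 0, "ry": 0, "rz": -6.55, "gripper": 0.0}, {"dx": -0.003, "dy": 0.0155, "dz": -0.02, "rx": 0, "ry": 0, "rz": -6.55, "gripper": 0.0}, {"dx": -0.003, "dy": 0.0155, "dz": -0.02, "rx": 0, "ry": 0, "rz": -6.55, "gripper": 0.0}, {"dx": -0.003, "dy": 0.0155, "dz": -0.02, "rx": 0, "ry": 0, "rz": -6.55, "gripper": 0.0}, {"dx": 0, "dy": 0, "dz": 0, "rx": 0, "ry": 0, "rz": 0, "gripper": 0.0}]'

```text
t: 18.85
eef_pos: [682.8, -23.4, 201.9]
tcp_rot: [-0.871, 0.0, 0.681]
ft_force: [-0.8, -0.2, -1.8]
opening: 0.271
```

Run:
```python
from tgt import *
fdelta(np.r_[646.2,18.3,7],-0.893,4)
```

```text
foot [643.2  24.6 100.1] deck [173.8  17.7 100.1]
t 18.85 pos [682.8 -23.4 201.9] target [685.  -29.7 109.1] dp [ 0.0023 -0.0064 -0.0928] dr [-0.08 -0.3  -0.29] |dr| 0.4
 /n 4 [ 0.0006 -0.0016 -0.0232] [-0.02 -0.08 -0.07] F [-0.8 -0.2 -1.8] open 0.271
```

Call:
jog_arm --series '[{"dx": 0.002, "dy": -0.0064, "dz": -0.02, "rx": -0.1, "ry": -0.3, "rz": -0.3, "gripper": 0.0}, {"dx": 0, "dy": 0, "dz": -0.03, "rx": 0, "ry": 0, "rz": 0, "gripper": 0.0}, {"dx": 0, "dy": 0, "dz": -0.025, "rx": 0, "ry": 0, "rz": 0, "gripper": 0.0}, {"dx": 0, "dy": 0, "dz": -0.01, "rx": 0, "ry": 0, "rz": 0, "gripper": 0.0}, {"dx": 0, "dy": 0, "dz": 0, "rx": 0, "ry": 0, "rz": 0, "gripper": 0.0}, {"dx": 0, "dy": 0, "dz": 0, "rx": 0, "ry": 0, "rz": 0, "gripper": 0.0}]'

```text
t: 19.45
eef_pos: [687.1, -31.1, 119.9]
tcp_rot: [-0.881, -0.007, 0.679]
ft_force: [1.4, 0.1, -2.0]
opening: 0.271
```

Run:
```python
from tgt import *
from br import brush_model
fdelta(np.r_[646,18.2,4],-0.893)
f,v=footnow()
for n in("side","top"):
    cv2.imwrite(f"pics/{n}16.png",env.read_camera(n)[:,:,::-1])
W,E=brush_model([f[0],f[1],-.893+np.pi],f[2])
overlay(d,'pics/side16.png','side','pics/s21.png',230,180,350,260,6,[(W,E,(0,255,0))])
```

```text
foot [648.8  16.6  17.5] deck [179.2   9.5  17.5]
t 19.45 pos [687.1 -31.1 119.9] target [684.8 -29.8 106.1] dp [-0.0023  0.0013 -0.0138] dr [ 0.1   0.37 -0.14] |dr| 0.4
 /n 1 [-0.0023  0.0013 -0.0138] [ 0.1   0.37 -0.14] F [ 1.4  0.1 -2. ] open 0.271
```

View pics/s21.png

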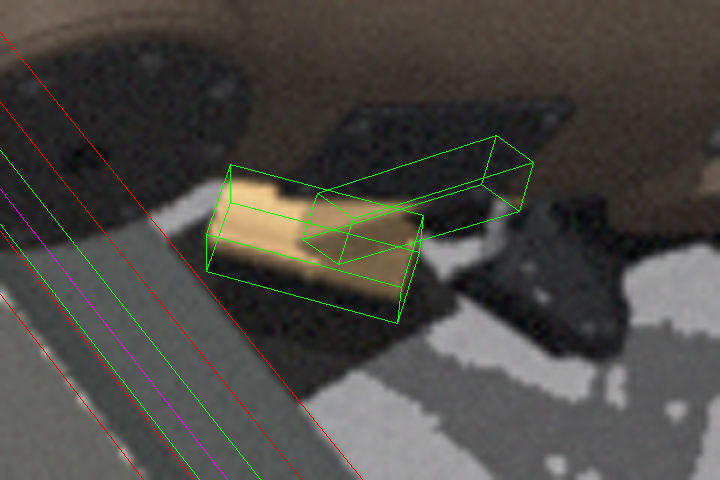

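Call:
jog_arm --series '[{"dx": -0.0023, "dy": 0.0013, "dz": -0.006, "rx": 0.1, "ry": 0.3, "rz": -0.1, "gripper": 0.0}, {"dx": 0, "dy": 0, "dz": -0.004, "rx": 0, "ry": 0, "rz": 0, "gripper": 0.0}, {"dx": 0, "dy": 0, "dz": 0, "rx": 0, "ry": 0, "rz": 0, "gripper": 0.0}]'

```text
t: 19.85
eef_pos: [683.9, -29.7, 107.9]
tcp_rot: [-0.875, -0.002, 0.676]
ft_force: [-0.5, -0.6, -2.9]
opening: 0.272
```

Run:
```python
from tgt import *
fdelta(np.r_[646,18.2,4],-0.893)
```

```text
foot [644.9  18.3   5.9] deck [175.4  11.4   5.9]
t 19.85 pos [683.9 -29.7 107.9] target [684.8 -29.8 106.1] dp [ 0.0009 -0.0001 -0.0018] dr [-0.02 -0.08  0.02] |dr| 0.1
 /n 1 [ 0.0009 -0.0001 -0.0018] [-0.02 -0.08  0.02] F [-0.5 -0.6 -2.9] open 0.272
```

Call:
jog_arm --series '[{"dx": 0.001, "dy": 0, "dz": -0.001, "rx": 0, "ry": 0, "rz": 0, "gripper": 0.0}, {"dx": 0, "dy": 0, "dz": 0, "rx": 0, "ry": 0, "rz": 0, "gripper": 0.0}]'

```text
t: 20.05
eef_pos: [685.3, -29.8, 107.4]
tcp_rot: [-0.876, -0.003, 0.676]
ft_force: [0.5, 0.1, -1.8]
opening: 0.272
```

Call:
jog_arm --series '[{"dx": 0, "dy": 0, "dz": -0.001, "rx": 0, "ry": 0, "rz": 0, "gripper": 0.0}, {"dx": 0, "dy": 0, "dz": 0, "rx": 0, "ry": 0, "rz": 0, "gripper": 0.0}]'

```text
t: 20.25
eef_pos: [685.2, -29.8, 106.5]
tcp_rot: [-0.876, -0.003, 0.676]
ft_force: [0.9, -0.5, -2.0]
opening: 0.27
```

Call:
jog_arm --series '[{"dx": 0, "dy": 0, "dz": -0.0007, "rx": 0, "ry": 0, "rz": 0, "gripper": 0.0}, {"dx": 0, "dy": 0, "dz": 0, "rx": 0, "ry": 0, "rz": 0, "gripper": 0.0}]'

```text
t: 20.45
eef_pos: [685.3, -29.9, 106.3]
tcp_rot: [-0.876, -0.003, 0.676]
ft_force: [1.3, -1.3, 2.5]
opening: 0.271
```

Call:
jog_arm --series '[{"dx": 0, "dy": 0, "dz": -0.0005, "rx": 0, "ry": 0, "rz": 0, "gripper": 0.0}, {"dx": 0, "dy": 0, "dz": 0, "rx": 0, "ry": 0, "rz": 0, "gripper": 0.0}]'

```text
t: 20.65
eef_pos: [685.3, -30.0, 106.2]
tcp_rot: [-0.876, -0.004, 0.676]
ft_force: [1.5, -2.9, 6.0]
opening: 0.273
```

It's on the mat (contact force rising). Release and retreat along the handle axis.

Call:
jog_arm --series '[{"dx": 0, "dy": 0, "dz": 0.0005, "rx": 0, "ry": 0, "rz": 0, "gripper": 0.4}, {"dx": 0, "dy": 0, "dz": 0, "rx": 0, "ry": 0, "rz": 0, "gripper": 0.6}, {"dx": 0, "dy": 0, "dz": 0, "rx": 0, "ry": 0, "rz": 0, "gripper": 0.6}, {"dx": 0, "dy": 0, "dz": 0, "rx": 0, "ry": 0, "rz": 0, "gripper": 0.6}, {"dx": 0, "dy": 0, "dz": 0, "rx": 0, "ry": 0, "rz": 0, "gripper": 0.6}, {"dx": 0.008, "dy": -0.01, "dz": 0.0155, "rx": 0, "ry": 0, "rz": 0, "gripper": 0.6}, {"dx": 0.012, "dy": -0.015, "dz": 0.023, "rx": 0, "ry": 0, "rz": 0, "gripper": 0.6}, {"dx": 0.012, "dy": -0.015, "dz": 0.023, "rx": 0, "ry": 0, "rz": 0, "gripper": 0.6}, {"dx": 0.012, "dy": -0.015, "dz": 0.023, "rx": 0, "ry": 0, "rz": 0, "gripper": 0.6}, {"dx": 0, "dy": -0.01, "dz": 0.045, "rx": 0, "ry": 0, "rz": 0, "gripper": 0.6}, {"dx": -0.01, "dy": -0.03, "dz": 0.04, "rx": 0, "ry": 0, "rz": 0, "gripper": 0.6}]'

```text
t: 21.75
eef_pos: [719.9, -122.7, 275.6]
tcp_rot: [-0.875, -0.003, 0.679]
ft_force: [0.1, -1.0, 0.2]
opening: 0.601
```

Call:
jog_arm --series '[{"dx": -0.02, "dy": -0.045, "dz": 0.04, "rx": 0, "ry": 0, "rz": 0, "gripper": 0.6}, {"dx": -0.03, "dy": -0.045, "dz": 0.03, "rx": 0, "ry": 0, "rz": 0, "gripper": 0.6}, {"dx": -0.03, "dy": -0.045, "dz": 0.03, "rx": 0, "ry": 0, "rz": 0, "gripper": 0.6}, {"dx": -0.03, "dy": -0.045, "dz": 0.03, "rx": 0, "ry": 0, "rz": 0, "gripper": 0.6}, {"dx": -0.03, "dy": -0.045, "dz": 0, "rx": 0, "ry": 0, "rz": 0, "gripper": 0.6}, {"dx": -0.03, "dy": -0.045, "dz": 0, "rx": 0, "ry": 0, "rz": 0, "gripper": 0.6}, {"dx": -0.03, "dy": -0.045, "dz": 0, "rx": 0, "ry": 0, "rz": 0, "gripper": 0.6}]'

```text
t: 22.45
eef_pos: [546.4, -395.0, 379.1]
tcp_rot: [-0.876, -0.003, 0.676]
ft_force: [0.6, -0.3, 0.6]
opening: 0.597
```

Run:
```python
from tgt import *
s=env.state(); print(s["eef_pos"],s["joints"])
for n in("side","top"):
    cv2.imwrite(f"pics/{n}17.png",env.read_camera(n)[:,:,::-1])
```

```text
[ 546.35340913 -394.96507234  379.09135686] [-0.75857936  0.8007218   0.72803013  0.11981001  2.29953734 -1.38789809]
```

View pics/side17.png

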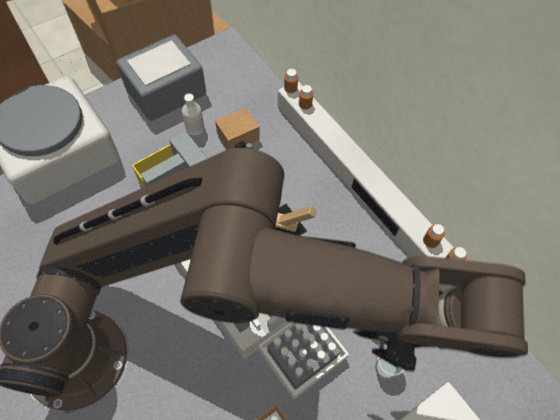

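View pics/top17.png

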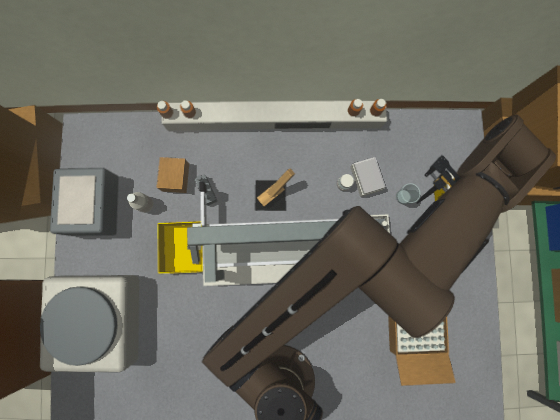

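Call:
jog_arm --series '[{"dx": -0.035, "dy": -0.01, "dz": 0, "rx": -5.2, "ry": -4.2, "rz": 0, "gripper": 0.6}, {"dx": -0.035, "dy": -0.02, "dz": 0, "rx": -5.2, "ry": -4.2, "rz": 0, "gripper": 0.6}, {"dx": -0.035, "dy": -0.02, "dz": 0, "rx": -5.2, "ry": -4.2, "rz": 0, "gripper": 0.6}, {"dx": -0.035, "dy": -0.02, "dz": 0, "rx": -5.2, "ry": -4.2, "rz": 0, "gripper": 0.6}, {"dx": -0.035, "dy": -0.02, "dz": 0, "rx": -5.2, "ry": -4.2, "rz": 0, "gripper": 0.6}, {"dx": -0.035, "dy": -0.03, "dz": 0, "rx": -5.0, "ry": -4.0, "rz": 0, "gripper": 0.6}, {"dx": -0.035, "dy": -0.03, "dz": 0, "rx": 0, "ry": 0, "rz": 0, "gripper": 0.6}, {"dx": -0.035, "dy": -0.03, "dz": 0, "rx": 0, "ry": 0, "rz": 0, "gripper": 0.6}]'

```text
t: 23.35
eef_pos: [266.6, -573.6, 380.0]
tcp_rot: [-1.573, -0.004, 0.679]
ft_force: [0.7, -1.0, -0.0]
opening: 0.602
```

Run:
```python
from tgt import *
from br import brush_model
s=env.state(); print(s["eef_pos"],s["joints"])
for n in("side","top"):
    cv2.imwrite(f"pics/{n}18.png",env.read_camera(n)[:,:,::-1])
W,E=brush_model([646,18.2,-.893+np.pi],4)
overlay(d,'pics/top18.png','top','pics/t22.png',235,160,310,220,9,[(W,E,(0,255,0))])
crop('pics/side18.png','pics/s22.png',110,110,370,300,3)
crop('pics/top18.png','pics/t23.png',150,150,410,300,3)
```

```text
[ 266.55162065 -573.57943497  379.99838344] [-1.24189889  0.39738222  1.30564618  0.00424708  1.4381564  -1.92143652]
```

View pics/t22.png

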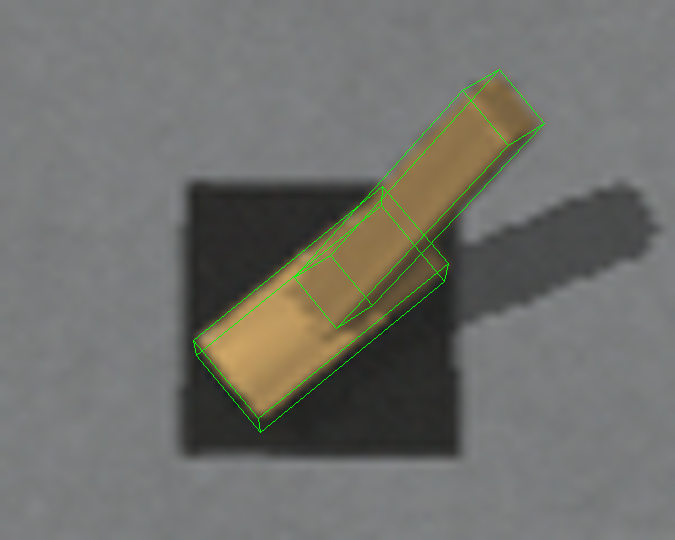

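View pics/s22.png

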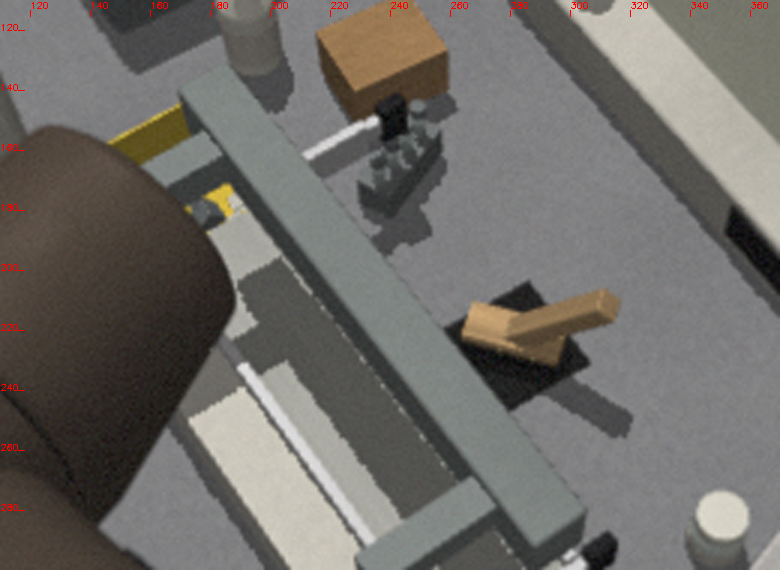

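View pics/t23.png

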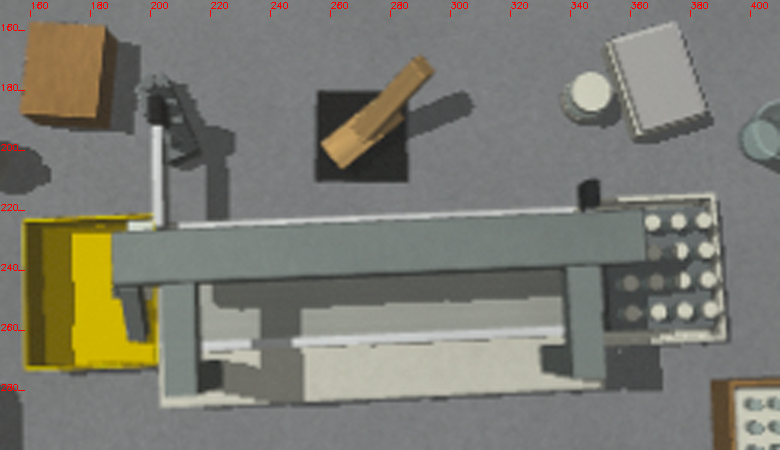

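Run:
```python
from tgt import *
inv=lambda X: Ro.from_euler('z',-d[2]).apply(X-np.r_[d[:2],0]).round(1)
crop('pics/top18.png','pics/t24.png',175,170,215,265,6)
crop('pics/side18.png','pics/s24.png',165,160,205,205,14)
im=cv2.imread('pics/top18.png'); col=im[170:235,202].sum(1); print([(170+i,int(c)) for i,c in enumerate(col)][:25])
for y in (180,181,182): print(y,inv(back("top",(201,y),145)))
```

```text
[(170, 373), (171, 375), (172, 379), (173, 383), (174, 373), (175, 356), (176, 343), (177, 343), (178, 249), (179, 203), (180, 198), (181, 165), (182, 135), (183, 139), (184, 136), (185, 138), (186, 135), (187, 133), (188, 139), (189, 140), (190, 128), (191, 244), (192, 616), (193, 613), (194, 617)]
180 [211.9 236.2 145. ]
181 [208.6 236.3 145. ]
182 [205.3 236.3 145. ]
```

View pics/t24.png

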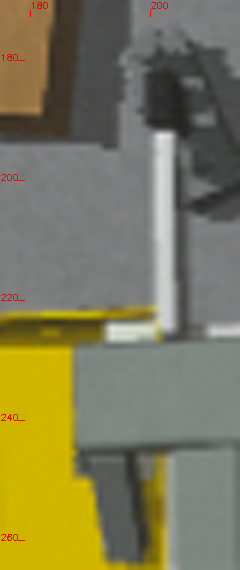

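View pics/s24.png

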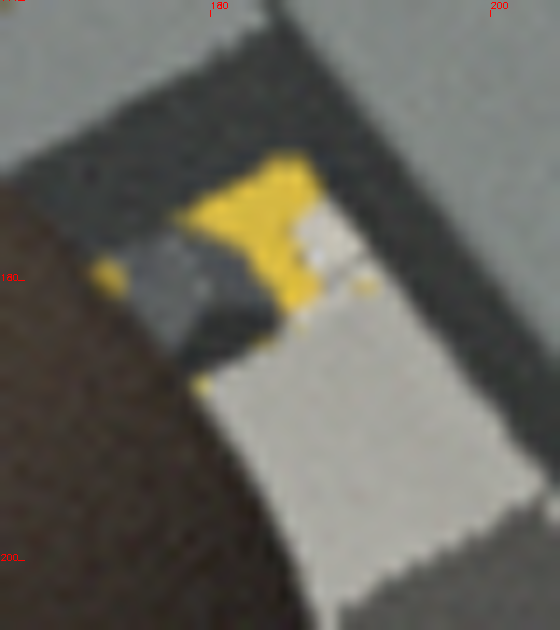

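Run:
```python
from cell import env
print(env.job_done()); print(env.state()["t"])
```

```text
the job is handed in; nothing more can be done
None
the job is handed in; nothing more can be done
```

I handed the job in at about 23.5 s of the 69 s allowed. As far as the pictures show, everything asked was done.

- **Gate:** I gripped the left (bin-side) gate's tab and pulled it 107 mm to its end stop. The force jumped to 18 N there, and a later picture puts the tab fully open. The right gate stayed shut.
- **Sweep:** One pass of the brush from the right end pushed all three pieces off the left end. The lane looked empty in both cameras afterwards.
- **Brush:** It stands bristles down within about 2 mm of the mat's middle, in its original direction. I could see no movement in the other objects.

**Not fully confirmed:** the bridge hides part of the bin. The grey bar is clearly in it. I saw the two white pieces only as two partial patches inside the bin. They are too far apart to be one piece, but I could not see either one whole.

The highest wrist force I saw was 18 N, at the gate's end stop.

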